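# Lay a tumbler blank down in its wrapping cradle

### The job

Lay the tall open steel tumbler down for wrapping: with the fingertips only, never gripping or lifting it, tip it over onto the two padded rods of the cradle so that its mouth points to the cradle's open end, easing it gently all the way down rather than letting it drop. Then push it lightly back along the rods until its base sits against the end stop, and take the hand away; leave the mug, lid, tape roll and bottle as they are.

Things in the scene. Friction and masses are not known exactly. Their poses are not given: they have to be found in the camera images.
- cradle: Fixed plywood cradle, 270 x 106 mm. Origin on the bench under the inner face of its end stop, midway across; x from the open end (board edge at x = -238 mm) to the stop, y across, z up. The stop, an upright plate 90 mm wide, has its inner face in the plane x = 0 and its top 80 mm above the bench. In front of it is a cork foot pad (x = -86 to 0 mm, top 19.5 mm above the bench).
- cradle_stop (a point): Point on the inner face of the end stop, midway across, 53 mm above the bench: the centre of the tumbler's base should come here. Axes as cradle.
- cradle_rods (a point): Midway between the two rubber-sleeved rods, at half their length (cradle x = -158 mm), on the height of their tops, 30 mm above the bench. The rods are 18 mm thick and run along x from -92 to -224 mm at y = +-27 mm. The tumbler sinks between them: lying there it is level, its underside 20 mm and its axis 53 mm above the bench.
- tumbler: Loose straight steel tumbler, lid off: 66 mm outside diameter, 180 mm tall, 0.2 to 0.35 kg, centre of mass about 67 mm above the base. Origin at the centre of its underside, z along its axis to the mouth. Starts upright on the foot pad, within 10 mm of the end stop, about midway across. Tipped by more than about 26 degrees it falls by itself, so it must be held back on its way down.
- tumbler_mouth (a point): Centre of the tumbler's open mouth, in the plane of the rim, 180 mm from the base along the tumbler's z. The mouth is 59 mm wide inside, the wall 3.5 mm thick, the inside 172 mm deep: closed fingertips fit inside and can hold either side of the rim.
- mug: Bystander: white mug, 80 mm across and 95 mm tall, handle at its +y side, beside the cradle. Origin at the centre of its underside.
- tumbler_lid: Bystander: clear round lid, 68 mm across and 22 mm high, lying beside the cradle. Origin at the centre of its underside.
- tape_roll: Bystander: roll of tape lying flat, 70 mm across and 19 mm high, beyond the cradle's open end. Origin at the centre of its underside.
- cleaner_bottle: Bystander: closed white bottle, 52 mm across and 150 mm tall, behind the cradle's end stop. Origin at the centre of its underside.
Not all that is in view belongs to the job. Leave any orange, pink or turquoise look-alike of the tumbler alone.

How it is judged:
At the end, for the whole second after the job is handed in: The tumbler lies level (within 5 degrees) and along the cradle (within 6 degrees) on the two rods, mouth to the open end, its base within 8 mm of the end stop and its base centre within 15 mm of the marked point on the stop, at rest (angle between tumbler's own z axis and vertical between 1.48 and 1.66 rad and angle between the z axis of tumbler and the x axis of cradle, either way round below 0.1 rad and x of tumbler in the frame of cradle above -0.008 m and z of tumbler in the frame of cradle below 0.06 m and x of tumbler_mouth in the frame of cradle below -0.17 m and distance between tumbler and cradle_stop below 0.015 m and linear speed of tumbler below 0.02 m/s); the robot touches nothing.
It fails at once if the tumbler was let fall or knocked over (turning faster than 3.5 rad/s) (angular speed of tumbler above 3.5 rad/s).
It fails at once if the tumbler was lifted (height (world z) of tumbler above 0.075 m or (height (world z) of tumbler above 0.04 m and angle between tumbler's own z axis and vertical below 0.4 rad) or height (world z) of tumbler_mouth above 0.225 m).
It fails at once if the tumbler was gripped or pressed hard (over 30 N) (contact force between the fingers and tumbler above 30 N).
It fails at once if a bystander was moved by more than 15 mm (distance of any of mug, tumbler_lid, tape_roll, cleaner_bottle from where it was at the start of the episode above 0.015 m).
It also fails if it takes over 61 s, if anything falls off the work surface, if the arm or the gripper's body presses on something with over 40 N, if the wrist force passes 120 N, or if a joint passes its speed limit or range.

### The arm

A 6-joint arm with a two-finger parallel gripper is mounted at the origin on the work surface. World frame = base frame: x ahead of the robot, y to its left, z up, the work surface at z = 0. Lengths are in m, angles in rad, forces in N, time in s.
With the tool pointing down it reaches from about 0.3 to 0.95 m from the base axis. Payload 3.1 kg.
Tool frame: the origin (TCP) lies midway between the tips of the shut fingers; the grasp point (between the pads) lies arm.pinch_z behind it (arm.pinch_z is the distance from the TCP to the grasp point, in m); z points along the fingers, y is the direction in which the jaws open and shut (so a half turn about z gives the same grasp; the last joint's range is limited). The gripper opens to 85 mm and grips with 20 to 120 N. Pads are 22 mm wide; open, the fingers measure 114 mm over their backs; the gripper's body (76 mm by 85 mm) begins 54 mm behind the grasp point. The pads swing forward as they close: fully open they stand 13 mm farther back than shut.
Start: joints at [1.272, 0.308, 1.634, -0, 1.2, -0.07], TCP at [0.142, 0.609, 0.231] pointing down, gripper open.
Joint ranges: [-3.06, 3.06], [-0.79, 1.96], [0.05, 2.63], [-1.19, 4.34], [0.05, 2.64], [-2.94, 2.94]. Speed limits (rad/s): [2.79, 2.79, 3.14, 3.14, 3.14, 3.14].

### API

Orientations are given as a unit quaternion [x, y, z, w].
In Python, from bench import arm gives the robot as it stands.
- The arm moves only by the tool step_arm, never from a script. Its argument "series" is a list of rows, each an object with "travel": the shift along the tool's x, y, z in m, a list of three; "twist": the turn, a rotation vector about the tool's x, y, z in degrees, a list of three; "gripper": the finger opening in m, from 0 to 0.0854. In form: [{"travel": [tx, ty, tz], "twist": [rx, ry, rz], "gripper": gripper}, ...]. A call has 1 to 12 rows; each row shifts and turns the commanded pose from where the row before left it, along the tool's axes as they then stand; what a row does not reach is not made up. A row lasts 1/10 s, in which the tool goes at most 50 mm and 8.59 degrees, less where a joint would pass 70% of its speed; a pose out of reach is approached as far as the arm can. A call with a gripper value outside its range is refused whole. The fingers move at their own pace and stop on an object; the grip force is fixed at half the most. Time passes only in rows, so rows that do not move let the fingers close. It gives the time, the measured TCP pose, the force and the opening at its end, in the units of the state.
- arm.read_state(): the state, without advancing time (a new reading comes with each control period).
- arm.read_camera(name): name is "side" or "top" or "wrist"; returns (picture, depth): 384x512x3 uint8, red, green, blue; 384x512 float32, m along the optical axis (not along the pixel's ray), 0 where there is no reading.
- arm.camera_info(name): a dict with "mtx" (3x3 intrinsics, pixels), "rvec" (rotation vector, rad) and "tvec" (3), from world to camera coordinates, as OpenCV has them; the wrist camera has in their place "T_tool_cam" (4x4, takes a point from camera to tool coordinates, whose origin is the TCP and whose axes are the flange's). Camera axes: x right, y down, z forward; pixel columns grow to the right and rows downward; lengths in m; the calibration is good to about 2 mm. A picture is of the moment at which its call begins: read the wrist's pose just before it. camera_info takes no time and is no camera call.
- arm.job_done(): hands the job in, once; it reports no verdict.
The state is a dict: "time": time; "joint_pos": joint angles; "joint_velocities": joint speeds; "joint_efforts": joint torques, N m; "tcp_pos": TCP position; "ee_rot": TCP orientation; "ft_force": force on the tool from outside, world axes, zero at the start; "moment": the same for the moment, N m; "grip_width": finger opening in m.
Only numpy, scipy, OpenCV 4.12 (cv2) and the standard library are available. Lean on these libraries where they do the work, as an engineer would, in place of code of your own. Each camera call takes 0.05 s, during which the arm holds its last target.

## Working session

There is one attempt and no reset: what is moved stays moved. The work goes in short steps, Python scripts to look and compute and a tool call to move; the robot and the scene stay as the last step left them, time stands still between calls to the robot, and variables do not carry over. Pictures are saved under pics/ and viewed, and the job is handed in when it is done.

Besides the shell and the picture viewer there is one more tool, called as a command line: name --argument value ..., lists and objects as JSON in quotes. step_arm: Moves the arm, as the interface text tells. Its arguments: {"type":"object","properties":{"series":{"type":"array","items":{"type":"object","properties":{"travel":{"type":"array","items":{"type":"number"}},"twist":{"type":"array","items":{"type":"number"}},"gripper":{"type":"number"}}}}},"required":["series"]}

```bash
ls; mkdir -p pics; cat > h.py <<'E'
import numpy as np, cv2
from scipy.spatial.transform import Rotation as R
from bench import arm
def ext(n):
    i=arm.camera_info(n); M=np.array(i["mtx"],float)
    if "rvec" in i:
        Rm=cv2.Rodrigues(np.array(i["rvec"],float))[0]; t=np.array(i["tvec"],float).ravel()
        return M,Rm.T,-Rm.T@t
    s=arm.read_state(); Rt=R.from_quat(s["ee_rot"]).as_matrix(); T=np.array(i["T_tool_cam"])
    return M,Rt@T[:3,:3],Rt@T[:3,3]+np.array(s["tcp_pos"])
def shot(n,f):
    e=ext(n); p,d=arm.read_camera(n); cv2.imwrite(f"pics/{f}.png",cv2.cvtColor(p,cv2.COLOR_RGB2BGR)); np.savez(f"pics/{f}.npz",p=p,d=d,M=e[0],R=e[1],t=e[2]); return f
def cloud(f):
    z=np.load(f"pics/{f}.npz"); d=z["d"]; M=z["M"]; v,u=np.mgrid[:d.shape[0],:d.shape[1]]
    c=np.stack([(u-M[0,2])/M[0,0]*d,(v-M[1,2])/M[1,1]*d,d],-1)
    w=c@z["R"].T+z["t"]; w[d<=0]=np.nan; return w,z["p"]
E
python3 - <<'E'
from h import *
for n in ("side","top","wrist"): shot(n,n+"0")
s=arm.read_state(); print(s); print(arm.pinch_z, [ext(n)[2] for n in ("side","top","wrist")]); print(arm.camera_info("wrist"))
E
```

```text
pics
{'time': 0.15, 'joint_pos': array([ 1.27230076e+00,  3.08838152e-01,  1.63488103e+00,  6.40765452e-06,
        1.19969073e+00, -6.96692633e-02]), 'joint_velocities': array([-0.00037119, -0.00381134, -0.00382899, -0.00197946,  0.00015272,
       -0.00098091]), 'joint_efforts': array([-1.67382213e-04, -4.15809059e+01, -2.77144736e+01, -3.51356721e-05,
        6.09901064e-03,  1.98282930e-05]), 'tcp_pos': array([0.14158948, 0.60809537, 0.23029649]), 'ee_rot': array([ 1.14164808e-01,  9.93461409e-01, -8.92732561e-04, -1.69254100e-04]), 'ft_force': array([-0.01698281, -0.98437723,  1.0422517 ]), 'moment': array([ 0.03216154, -0.01818423, -0.07121066]), 'grip_width': 0.08523756571068265}
0.0187 [array([ 0.08339956, -0.75131584,  0.79180608]), array([0.40536853, 0.04999163, 1.10595236]), array([0.07045509, 0.62608151, 0.37268659])]
{'mtx': array([[267.79091366,   0.        , 253.39869302],
       [  0.        , 267.79091366, 185.80217536],
       [  0.        ,   0.        ,   1.        ]]), 'T_tool_cam': array([[ 1.70379292e-04, -9.56152114e-01, -2.92870458e-01,
         7.33788970e-02],
       [ 9.99999655e-01,  4.01068205e-04, -7.27635626e-04,
         1.12332045e-03],
       [ 8.13191371e-04, -2.92870233e-01,  9.56151853e-01,
        -1.42382649e-01],
       [ 0.00000000e+00,  0.00000000e+00,  0.00000000e+00,
         1.00000000e+00]])}
```

View pics/side0.png

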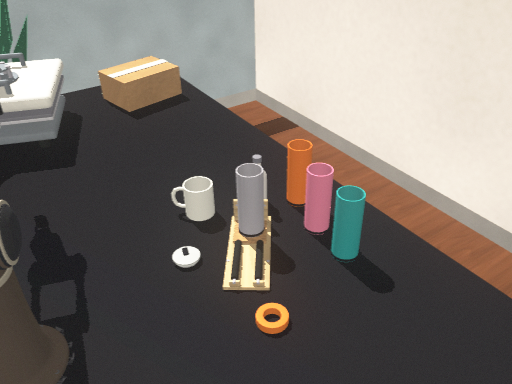

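View pics/top0.png

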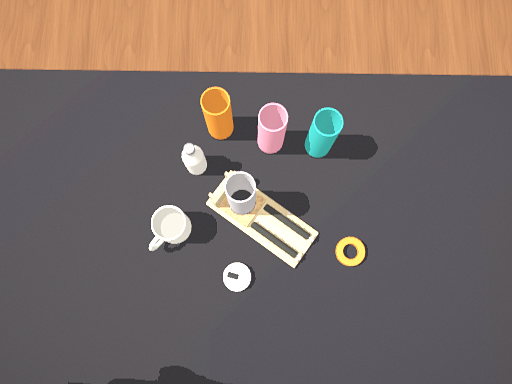

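View pics/wrist0.png

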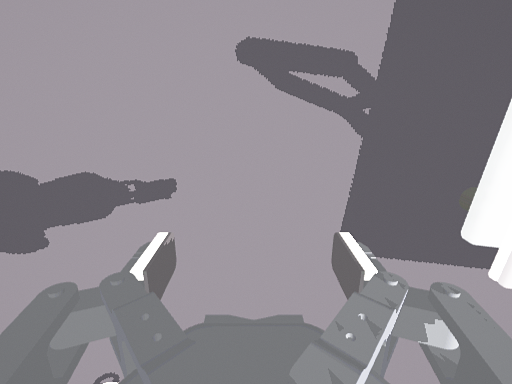

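Candidates for the tumbler in the top view are grey steel (241,193), orange (218,113), pink (272,128) and turquoise (323,133). I choose the grey one, which stands on the cradle's foot pad against the stop. The cradle's open end is near (305,250), and the mug is at (170,226), lid at (237,277), tape at (350,251) and bottle at (195,159). Next come a close crop and measurements.

```bash
python3 - <<'E'
from h import *
im=cv2.imread("pics/top0.png")[140:280,140:340]; cv2.imwrite("pics/crop.png",cv2.resize(im,None,fx=4,fy=4,interpolation=cv2.INTER_NEAREST))
im=cv2.imread("pics/side0.png")[140:300,160:300]; cv2.imwrite("pics/crops.png",cv2.resize(im,None,fx=3.7,fy=3.7,interpolation=cv2.INTER_NEAREST))
w,p=cloud("top0")
for n,(u,v) in dict(orange=(216,96),mug=(173,222),lid=(237,277),tape=(350,240),bot=(189,148),board=(290,255),boardend=(310,240)).items(): print(n,w[v,u].round(3))
hsv=cv2.cvtColor(p,cv2.COLOR_RGB2HSV)
m=(w[...,2]>0.185)&(w[...,2]<0.225)
n,l,st,c=cv2.connectedComponentsWithStats(m.astype(np.uint8))
for i in range(1,n):
    if st[i,4]>20:
        q=w[l==i]; print(c[i].round(),st[i,4],q.mean(0).round(4),q.min(0).round(3),q.max(0).round(3))
E
```

```text
orange [0.819 0.137 0.137]
mug [0.543 0.247 0.004]
lid [0.411 0.086 0.021]
tape [ 0.501 -0.187  0.02 ]
bot [0.69  0.193 0.149]
board [ 0.463 -0.04   0.027]
boardend [ 0.5   -0.089  0.024]
[239. 187.] 233 [0.5934 0.0782 0.1969] [0.56  0.046 0.185] [0.626 0.11  0.203]
```

View pics/crop.png

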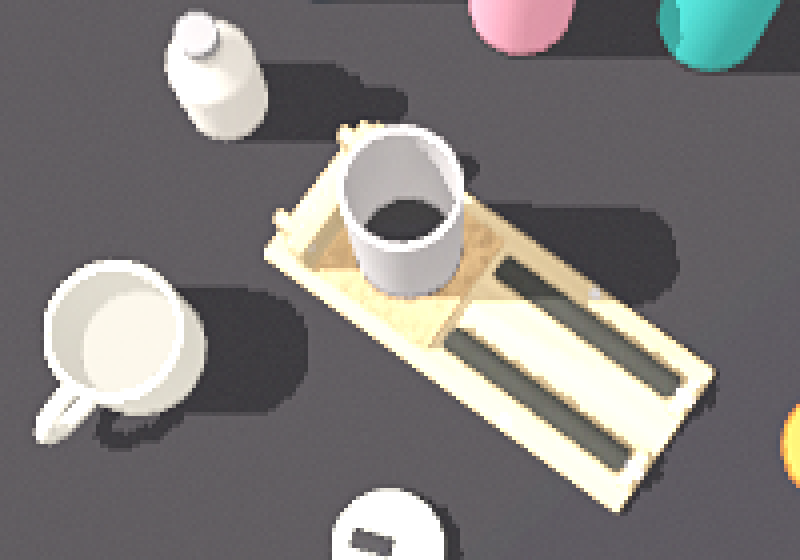

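View pics/crops.png

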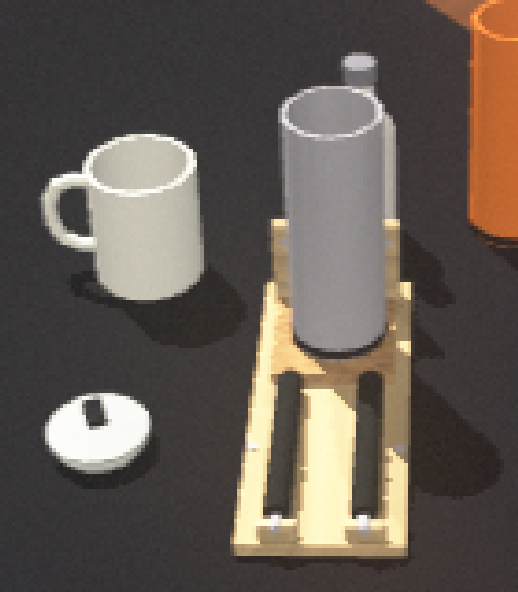

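The crop confirms the grey steel tumbler. Its rim centre is at about (0.593, 0.078, 0.200), which matches 19.5 + 180 mm. Next I fit the cradle frame.

```bash
python3 - <<'E'
from h import *
for f in ("top0","side0"):
    w,p=cloud(f); hsv=cv2.cvtColor(p,cv2.COLOR_RGB2HSV); print(f)
    roi=(np.hypot(w[...,0]-0.53,w[...,1]-0.0)<0.2)
    wood=roi&(hsv[...,0]<30)&(hsv[...,1]>50)&(hsv[...,2]>110)&(w[...,2]>0.005)&(w[...,2]<0.1)
    n,l,st,c=cv2.connectedComponentsWithStats(wood.astype(np.uint8),connectivity=8)
    i=1+np.argmax(st[1:,4]); print(st[1:,4])
    lo=w[(l==i)&(w[...,2]<0.035)]; rc=cv2.minAreaRect(lo[:,:2].astype(np.float32)); print("board",rc,cv2.boxPoints(rc).round(3).tolist(), np.percentile(lo[:,2],[5,50,95]))
    hi=w[roi&(w[...,2]>0.072)&(w[...,2]<0.086)&(hsv[...,1]>40)]; print("stop",len(hi),hi.mean(0).round(4),hi.min(0).round(3),hi.max(0).round(3))
    dark=roi&(hsv[...,2]<90)&(w[...,2]>0.022)&(w[...,2]<0.035)
    n,l,st,c=cv2.connectedComponentsWithStats(dark.astype(np.uint8))
    for i in range(1,n):
        if st[i,4]>30:
            q=w[l==i]; rc=cv2.fitLine(q[:,:2].astype(np.float32),cv2.DIST_L2,0,.01,.01).ravel(); d=(q[:,:2]-q[:,:2].mean(0))@rc[:2]
            print("rod",st[i,4],q.mean(0).round(4),rc.round(4),np.degrees(np.arctan2(rc[1],rc[0])).round(2),d.min().round(3),d.max().round(3))
    k=w[roi&(w[...,2]>0.195)&(w[...,2]<0.21)][:,:2]
    print("rim",cv2.minEnclosingCircle(k.astype(np.float32)))
E
```

```text
top0
[  5 964   8   1   1   2   1   9   1   2   1   1   1   1   1   1   1   1
   2   8   1 252   1   1   3   1   2   1   1   2   1  10   2   1   7   2
   2   2]
board ((0.5567198991775513, 0.01952473074197769), (0.23618173599243164, 0.09493827819824219), 57.02232360839844) [[0.453000009059906, -0.05400000140070915], [0.5320000052452087, -0.10499999672174454], [0.6610000133514404, 0.09300000220537186], [0.5809999704360962, 0.14399999380111694]] [0.00749634 0.01741641 0.02668603]
stop 60 [0.6717 0.0557 0.0792] [ 0.579 -0.013  0.072] [0.728 0.143 0.086]
rod 138 [0.609  0.0801 0.0282] [ 0.1717 -0.9851  0.609   0.0801] -80.11 -0.024 0.021
rod 81 [0.5718 0.0062 0.0287] [0.4462 0.8949 0.5718 0.0062] 63.5 -0.03 0.018
rim ((0.5931122303009033, 0.07726959139108658), 0.03316205367445946)
side0
[1974  317]
board ((0.5545716881752014, 0.02713686227798462), (0.27236947417259216, 0.10514035820960999), 54.65311813354492) [[0.43299999833106995, -0.05400000140070915], [0.5189999938011169, -0.11400000005960464], [0.6759999990463257, 0.1080000028014183], [0.5899999737739563, 0.16899999976158142]] [0.0073683  0.01065525 0.02155023]
stop 82 [0.6763 0.0518 0.0789] [ 0.58  -0.014  0.072] [0.729 0.144 0.086]
rod 45 [0.5803 0.053  0.0254] [ 0.8409 -0.5411  0.5803  0.053 ] -32.76 -0.03 0.026
rod 245 [ 0.4977 -0.0077  0.0283] [ 0.5762  0.8173  0.4977 -0.0077] 54.82 -0.061 0.072
rod 254 [ 0.5417 -0.038   0.0282] [ 0.5769  0.8168  0.5417 -0.038 ] 54.77 -0.061 0.073
rim ((0.5935965776443481, 0.07565044611692429), 0.03491460531949997)
```

```bash
cat >> h.py <<'E'
YAW=np.radians(54.75); XC=np.array([np.cos(YAW),np.sin(YAW),0]); YC=np.array([-XC[1],XC[0],0]); O=np.array([0.6142,0.1110,0]); ZC=np.array([0,0,1.])
def c2w(p): return O+p[0]*XC+p[1]*YC+p[2]*ZC
def w2c(p): d=np.asarray(p)-O; return np.stack([d@XC,d@YC,d@ZC],-1)
def toolR(tau,roll=0): # tau deg tilt: tool z=(sin,0,-cos) in cradle, tool x=YC
    a=np.radians(tau); z=np.sin(a)*XC-np.cos(a)*ZC; y=np.cross(z,YC)
    return R.from_matrix(np.stack([YC,y,z],1))*R.from_euler('z',roll,degrees=True)
def delta(p,q):  # from pose p=(pos,R) to q in tool axes
    return p[1].inv().apply(q[0]-p[0]), np.degrees((p[1].inv()*q[1]).as_rotvec())
def now():
    s=arm.read_state(); return np.array(s["tcp_pos"]),R.from_quat(s["ee_rot"]),s
E
python3 - <<'E'
from h import *
print([a for a in dir(arm) if a[0]!='_'])
p,r,s=now(); print(w2c(p),w2c([0.5933,0.0772,0.1995]))
q=(c2w([-0.0395,-0.002,0.26]),toolR(0)); d,t=delta((p,r),q); print(q[0],d.round(4),t.round(2))
E
```

```text
['IKError', 'camera_info', 'job_done', 'pinch_z', 'read_camera', 'read_state']
[0.13318385 0.67284959 0.23029649] [-0.03966482 -0.0024397   0.1995    ]
[0.59303605 0.07758837 0.26      ] [-0.56   -0.4143 -0.029 ] [-1.000e-01  1.000e-02  2.214e+01]
```

step_arm --series '[{"travel":[-0.01,-0.008,-0.01],"twist":[0,0,0],"gripper":0.016},{"travel":[-0.02,-0.015,-0.01],"twist":[0,0,0],"gripper":0.016},{"travel":[-0.03,-0.022,-0.01],"twist":[0,0,0],"gripper":0.016},{"travel":[-0.035,-0.026,-0.01],"twist":[0,0,0],"gripper":0.016},{"travel":[-0.035,-0.026,0],"twist":[0,0,0],"gripper":0.016},{"travel":[-0.035,-0.026,0],"twist":[0,0,0],"gripper":0.016},{"travel":[-0.035,-0.026,0],"twist":[0,0,0],"gripper":0.016},{"travel":[-0.035,-0.026,0],"twist":[0,0,0],"gripper":0.016},{"travel":[-0.035,-0.026,0],"twist":[0,0,0],"gripper":0.016},{"travel":[-0.035,-0.026,0],"twist":[0,0,0],"gripper":0.016},{"travel":[-0.03,-0.022,0],"twist":[0,0,0],"gripper":0.016},{"travel":[-0.02,-0.015,0],"twist":[0,0,0],"gripper":0.016}]'

```text
time: 1.35
tcp_pos: [0.4291, 0.2682, 0.2721]
ee_rot: [0.115, 0.993, -0.0, 0.001]
ft_force: [-0.3, 0.3, -0.1]
grip_width: 0.0158
```

```bash
python3 - <<'E'
from h import *
p,r,s=now(); print(s["time"],p,s["joint_pos"].round(3),s["grip_width"],s["ft_force"].round(2))
q=(c2w([-0.0395,-0.002,0.26]),toolR(0)); d,t=delta((p,r),q); print(q[0],d.round(4),t.round(2))
E
```

```text
1.35 [0.42914696 0.26822752 0.27214072] [ 4.730e-01  3.800e-02  1.866e+00 -1.000e-03  1.237e+00 -8.660e-01] 0.015814086330813756 [-0.34  0.29 -0.06]
[0.59303605 0.07758837 0.26      ] [-0.2032 -0.148   0.0125] [1.000e-02 9.000e-02 2.201e+01]
```

step_arm --series '[{"travel":[-0.025,-0.018,0],"twist":[0,0,0],"gripper":0.016},{"travel":[-0.033,-0.024,0],"twist":[0,0,0],"gripper":0.016},{"travel":[-0.033,-0.024,0],"twist":[0,0,0],"gripper":0.016},{"travel":[-0.033,-0.024,0],"twist":[0,0,0],"gripper":0.016},{"travel":[-0.033,-0.024,0],"twist":[0,0,0],"gripper":0.016},{"travel":[-0.025,-0.019,0],"twist":[0,0,0],"gripper":0.016},{"travel":[-0.021,-0.015,0],"twist":[0,0,0],"gripper":0.016},{"travel":[0,0,0.006],"twist":[0,0,7.3],"gripper":0.016},{"travel":[0,0,0.006],"twist":[0,0,7.3],"gripper":0.016},{"travel":[0,0,0],"twist":[0,0,7.4],"gripper":0.016},{"travel":[0,0,0],"twist":[0,0,0],"gripper":0.016}]'

```text
time: 2.45
tcp_pos: [0.5914, 0.08, 0.2596]
ee_rot: [0.302, 0.953, -0.0, -0.0]
ft_force: [0.4, 0.1, 0.1]
grip_width: 0.016
```

```bash
python3 - <<'E'
from h import *
p,r,s=now(); print(s["time"],p,s["joint_pos"].round(4),s["grip_width"],s["ft_force"].round(2))
q=(c2w([-0.0395,-0.002,0.22]),toolR(0)); d,t=delta((p,r),q); print(q[0],d.round(4),t.round(2))
shot("wrist","w1"); shot("side","s1")
w,pp=cloud("w1"); m=(w[...,2]>0.19)&(w[...,2]<0.208)&(np.hypot(w[...,0]-.593,w[...,1]-.077)<0.05); k=w[m]; print(m.sum(), cv2.minEnclosingCircle(k[:,:2].astype(np.float32)))
w,pp=cloud("s1"); m=(w[...,2]>0.194)&(w[...,2]<0.206)&(np.hypot(w[...,0]-.593,w[...,1]-.077)<0.05); k=w[m]; print(m.sum(), cv2.minEnclosingCircle(k[:,:2].astype(np.float32)))
im=cv2.imread("pics/s1.png")[100:300,130:350]; cv2.imwrite("pics/s1c.png",cv2.resize(im,None,fx=3,fy=3))
E
```

```text
2.45 [0.5914032  0.07995955 0.2595531 ] [ 6.1600e-02  2.2980e-01  1.6742e+00 -4.0000e-04  1.2380e+00 -8.9580e-01] 0.01600509843539855 [0.4  0.14 0.09]
[0.59303605 0.07758837 0.22      ] [-0.0027 -0.001   0.0396] [-0.03 -0.    0.11]
1234 ((0.5961334705352783, 0.07935918122529984), 0.03311394155025482)
154 ((0.5948612093925476, 0.07524175196886063), 0.03571634367108345)
```

View pics/w1.png

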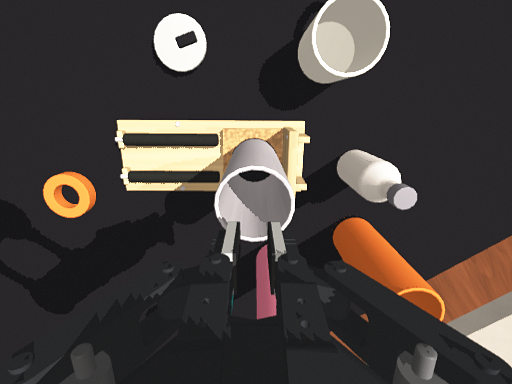

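View pics/s1c.png

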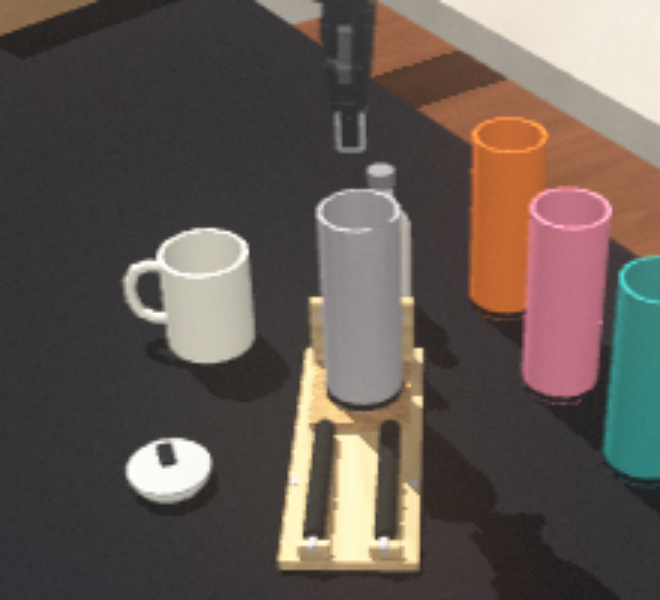

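```bash
python3 - <<'E'
from h import *
w,pp=cloud("w1"); p,r,s=now()
t=r.inv().apply((w-p).reshape(-1,3)).reshape(w.shape)
for v in (226,235,245,255,262,275,290):
    row=t[v,150:360]; ok=(row[:,2]<0.01)&(row[:,2]>-0.12)
    y=row[ok]; 
    seg=np.split(np.where(ok)[0],np.where(np.diff(np.where(ok)[0])>1)[0]+1)
    print(v,[(int(g[0]+150),int(g[-1]+150),(row[g[0]]*1000).round().tolist(),(row[g[-1]]*1000).round().tolist()) for g in seg if len(g)>2])
im=cv2.imread("pics/w1.png")[200:330,180:340]; cv2.imwrite("pics/w1c.png",cv2.resize(im,None,fx=4,fy=4))
E
```

```text
226 [(227, 239, [11.0, -13.0, -10.0], [10.0, -7.0, -8.0]), (268, 280, [10.0, 9.0, -8.0], [10.0, 15.0, -9.0])]
235 [(214, 239, [6.0, -20.0, -12.0], [5.0, -7.0, -9.0]), (268, 293, [5.0, 9.0, -9.0], [6.0, 22.0, -12.0])]
245 [(211, 240, [6.0, -20.0, -23.0], [-5.0, -7.0, -2.0]), (267, 296, [-7.0, 9.0, 0.0], [7.0, 22.0, -23.0])]
255 [(206, 239, [12.0, -19.0, -41.0], [-6.0, -7.0, -12.0]), (268, 301, [-6.0, 9.0, -12.0], [12.0, 21.0, -41.0])]
262 [(162, 180, [11.0, -37.0, -45.0], [12.0, -29.0, -47.0]), (201, 239, [11.0, -21.0, -45.0], [-10.0, -7.0, -13.0]), (268, 306, [-10.0, 9.0, -13.0], [11.0, 23.0, -46.0]), (327, 345, [12.0, 31.0, -46.0], [11.0, 39.0, -45.0])]
275 [(150, 238, [11.0, -38.0, -54.0], [-10.0, -7.0, -24.0]), (269, 359, [-11.0, 9.0, -24.0], [12.0, 41.0, -55.0])]
290 [(150, 236, [12.0, -35.0, -63.0], [-10.0, -7.0, -36.0]), (271, 307, [-9.0, 9.0, -37.0], [17.0, 18.0, -70.0]), (309, 359, [16.0, 19.0, -69.0], [11.0, 38.0, -62.0])]
```

View pics/w1c.png

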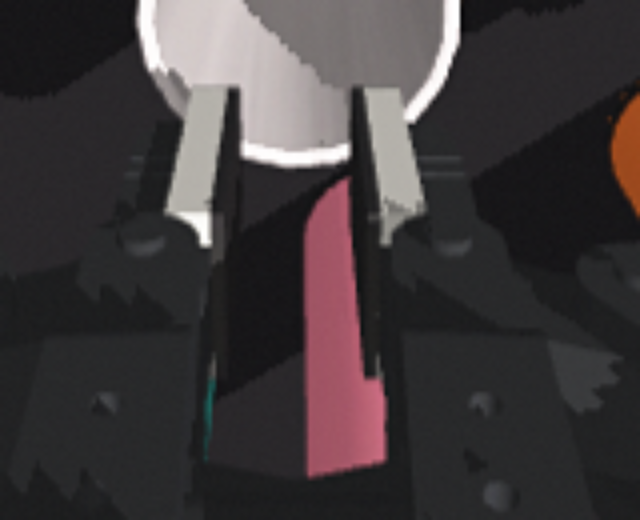

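```bash
cat >> h.py <<'E'
P0=np.array([-0.0725,-0.002,0.0195])
def rig(th,depth=0.0245,off=0.0,r=0.033,L=0.18): # tool pose rigid w/ tumbler at tilt th
    a=np.radians(th); c=P0+np.array([np.cos(a),0,np.sin(a)])*(r+off)+np.array([-np.sin(a),0,np.cos(a)])*(L-depth)
    return c2w(c),toolR(th)
E
python3 - <<'E'
from h import *
p,r,s=now(); print(w2c(p), w2c([.5945,.078,.2]))
for d in (2,4,8):
    print(d,[x.round(5) for x in delta(rig(0),rig(d))])
for t in (0,40,72): print(t,w2c(rig(t)[0]).round(4))
E
```

```text
[-0.03796549  0.00070538  0.25988087] [-0.03831893 -0.00295795  0.2       ]
2 [array([ 0.     , -0.00545, -0.00106]), array([-2.,  0., -0.])]
4 [array([ 0.     , -0.01093, -0.00192]), array([-4., -0.,  0.])]
8 [array([ 0.     , -0.02196, -0.00308]), array([-8.,  0., -0.])]
0 [-0.0395 -0.002   0.175 ]
40 [-0.1472 -0.002   0.1598]
72 [-0.2102 -0.002   0.0989]
```

step_arm --series '[{"travel":[0,-0.022,-0.003],"twist":[-8,0,0],"gripper":0.016},{"travel":[0,-0.022,-0.003],"twist":[-8,0,0],"gripper":0.016},{"travel":[0,-0.022,-0.003],"twist":[-8,0,0],"gripper":0.016},{"travel":[0,-0.022,-0.003],"twist":[-8,0,0],"gripper":0.016},{"travel":[0,-0.022,-0.003],"twist":[-8,0,0],"gripper":0.016},{"travel":[0,-0.022,-0.003],"twist":[-8,0,0],"gripper":0.016},{"travel":[0,-0.022,-0.003],"twist":[-8,0,0],"gripper":0.016},{"travel":[0,-0.022,-0.003],"twist":[-8,0,0],"gripper":0.016},{"travel":[0,-0.022,-0.003],"twist":[-8,0,0],"gripper":0.016},{"travel":[0,0,0],"twist":[0,0,0],"gripper":0.016},{"travel":[0,0,0],"twist":[0,0,0],"gripper":0.016}]'

```text
time: 3.65
tcp_pos: [0.4936, -0.0581, 0.1823]
ee_rot: [0.246, 0.773, 0.558, 0.174]
ft_force: [-0.2, -0.9, 0.8]
grip_width: 0.0159
```

```bash
python3 - <<'E'
from h import *
p,r,s=now(); print(s["time"],w2c(p),s["joint_pos"].round(4)); z=r.as_matrix()[:,2]; print(w2c(z+O), delta((p,r),(rig(72)[0]+[0,0,.085],toolR(72))))
print([x.round(5) for x in delta(rig(8),rig(0))])
E
```

```text
3.65 [-0.20771112  0.00092736  0.18231016] [-0.8578  0.4283  2.1714  1.1959  1.4183 -2.6058]
[ 0.94846918  0.00398968 -0.31684428] (array([-0.00291292,  0.00076843, -0.00287991]), array([-0.47278409, -0.22766936, -0.22450433]))
[array([-0.     ,  0.02132,  0.00611]), array([8., 0., 0.])]
```

step_arm --series '[{"travel":[0,-0.026,0.001],"twist":[0,0,0],"gripper":0.016},{"travel":[0,-0.026,0.001],"twist":[0,0,0],"gripper":0.016},{"travel":[0,-0.026,0.001],"twist":[0,0,0],"gripper":0.016},{"travel":[0,-0.026,0.001],"twist":[0,0,0],"gripper":0.016},{"travel":[0,0,0],"twist":[0,0,0],"gripper":0.016}]'

```text
time: 4.15
tcp_pos: [0.4786, -0.0829, 0.0856]
ee_rot: [0.242, 0.776, 0.555, 0.177]
ft_force: [-0.6, 0.5, 0.5]
grip_width: 0.0163
```

```bash
python3 - <<'E'
from h import *
p,r,s=now(); print(s["time"],w2c(p),s["joint_pos"].round(4)); z=r.as_matrix()[:,2]; print(w2c(z+O)); shot("side","s2")
E
```

```text
4.15 [-0.23660081 -0.00120383  0.08560873] [-0.9184  0.6653  2.1192  1.1724  1.3686 -2.8008]
[ 0.94708057  0.00325261 -0.32097947]
```

View pics/s2.png

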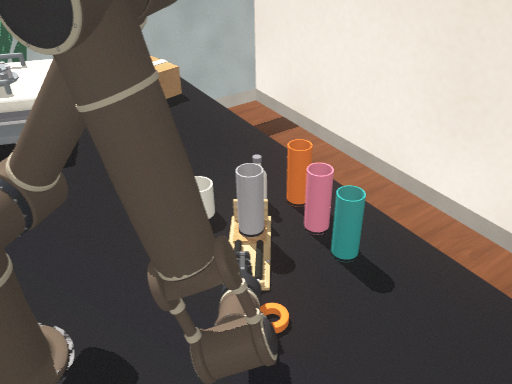

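step_arm --series '[{"travel":[0,0.026,-0.001],"twist":[0,0,0],"gripper":0.016},{"travel":[0,0.026,-0.001],"twist":[0,0,0],"gripper":0.016},{"travel":[0,0.026,-0.001],"twist":[0,0,0],"gripper":0.016},{"travel":[0,0.026,-0.001],"twist":[0,0,0],"gripper":0.016},{"travel":[0,0.0213,0.006],"twist":[8,0,0],"gripper":0.016},{"travel":[0,0.0213,0.006],"twist":[8,0,0],"gripper":0.016},{"travel":[0,0.0213,0.006],"twist":[8,0,0],"gripper":0.016},{"travel":[0,0.0213,0.006],"twist":[8,0,0],"gripper":0.016},{"travel":[0,0.0213,0.006],"twist":[8,0,0],"gripper":0.016},{"travel":[0,0.0213,0.006],"twist":[8,0,0],"gripper":0.016},{"travel":[0,0.0213,0.006],"twist":[8,0,0],"gripper":0.016},{"travel":[0,0.0213,0.006],"twist":[8,0,0],"gripper":0.016}]'

```text
time: 5.4
tcp_pos: [0.5796, 0.0651, 0.2699]
ee_rot: [0.3, 0.951, 0.065, 0.025]
ft_force: [0.2, -0.7, 0.5]
grip_width: 0.0161
```

step_arm --series '[{"travel":[0,0.0213,0.006],"twist":[8,0,0],"gripper":0.016},{"travel":[0,0,0],"twist":[0,0,0],"gripper":0.016},{"travel":[0,0,0],"twist":[0,0,0],"gripper":0.016}]'

```text
time: 5.7
tcp_pos: [0.5908, 0.0838, 0.2621]
ee_rot: [0.299, 0.954, 0.001, 0.001]
ft_force: [-0.6, 0.0, -1.0]
grip_width: 0.0163
```

```bash
python3 - <<'E'
from h import *
p,r,s=now(); print(s["time"],p,w2c(p),s["joint_pos"].round(4)); print(delta((p,r),(c2w([-0.0385,-0.0025,0.22]),toolR(0))))
E
```

```text
5.7 [0.59077727 0.08376954 0.26206046] [-0.03575584  0.00341205  0.26206046] [ 6.7100e-02  2.2600e-01  1.6737e+00  1.5000e-03  1.2399e+00 -8.9720e-01]
(array([-0.00586089, -0.002894  ,  0.04205758]), array([0.13779845, 0.03793144, 0.47384646]))
```

step_arm --series '[{"travel":[-0.006,-0.003,0.01],"twist":[0,0,0.4],"gripper":0.016},{"travel":[0,0,0.025],"twist":[0,0,0],"gripper":0.016},{"travel":[0,0,0],"twist":[0,0,0],"gripper":0.016},{"travel":[0,0,0],"twist":[0,0,0],"gripper":0.016}]'

```text
time: 6.1
tcp_pos: [0.5929, 0.0732, 0.2234]
ee_rot: [0.306, 0.952, -0.0, -0.002]
ft_force: [-0.3, 0.1, 0.4]
grip_width: 0.016
```

```bash
python3 - <<'E'
from h import *
p,r,s=now(); print(s["time"],w2c(p),delta((p,r),rig(0)))
shot("side","s3"); shot("wrist","w3")
im=cv2.imread("pics/s3.png")[120:260,180:320]; cv2.imwrite("pics/s3c.png",cv2.resize(im,None,fx=4,fy=4))
im=cv2.imread("pics/w3.png")[120:320,150:350]; cv2.imwrite("pics/w3c.png",cv2.resize(im,None,fx=3,fy=3))
w,pp=cloud("w3"); m=(w[...,2]>0.19)&(w[...,2]<0.208)&(np.hypot(w[...,0]-.593,w[...,1]-.077)<0.05); k=w[m]; c=cv2.minEnclosingCircle(k[:,:2].astype(np.float32)); print(m.sum(), c, w2c([*c[0],.2]))
E
```

```text
6.1 [-0.04314941 -0.00446031  0.2234311 ] (array([0.00230387, 0.0037261 , 0.04843295]), array([-0.1072169 , -0.21060143, -0.33529106]))
1585 ((0.5958451628684998, 0.07911668717861176), 0.03308651223778725) [-0.03663064 -0.00341198  0.2       ]
```

View pics/s3c.png

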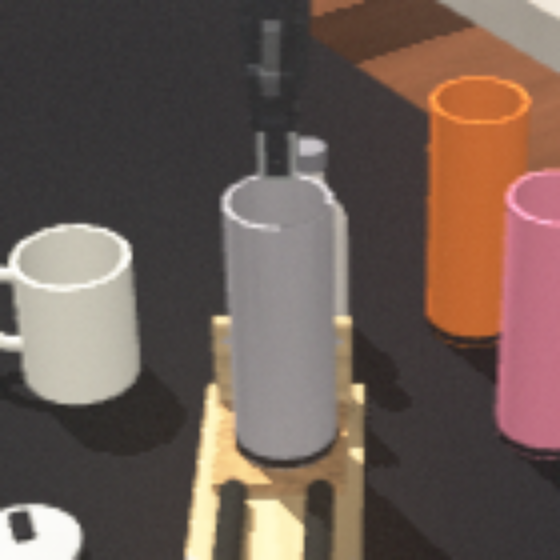

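View pics/w3c.png

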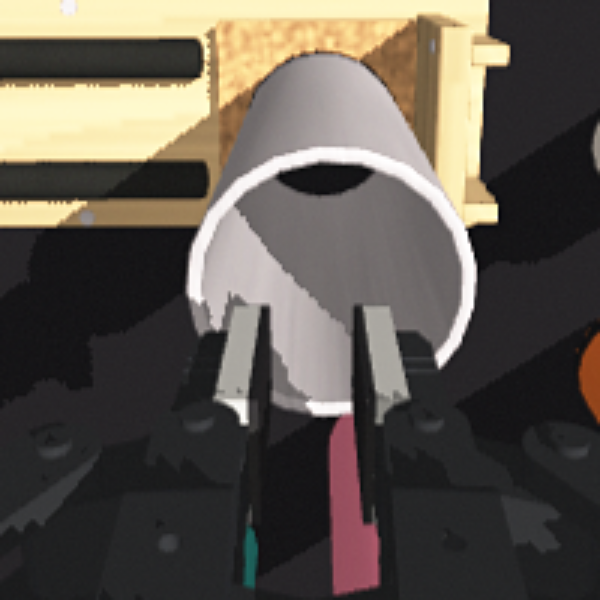

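step_arm --series '[{"travel":[0.001,0.005,0],"twist":[0,0,0],"gripper":0.016},{"travel":[0,0,0.008],"twist":[0,0,0],"gripper":0.016},{"travel":[0,0,0.008],"twist":[0,0,0],"gripper":0.016},{"travel":[0,0,0.004],"twist":[0,0,0],"gripper":0.016},{"travel":[0,0,0],"twist":[0,0,0],"gripper":0.016}]'

```text
time: 6.7
tcp_pos: [0.5952, 0.0795, 0.2018]
ee_rot: [0.304, 0.953, -0.001, -0.003]
ft_force: [-0.8, 0.6, 0.5]
grip_width: 0.0158
```

```bash
python3 - <<'E'
from h import *
p,r,s=now(); print(s["time"],w2c(p),delta((p,r),rig(0)),s["ft_force"])
shot("wrist","w4")
im=cv2.imread("pics/w4.png")[120:320,150:350]; cv2.imwrite("pics/w4c.png",cv2.resize(im,None,fx=3,fy=3))
p,r,s=now(); print(s["time"],w2c(p))
w,pp=cloud("w4"); m=(w[...,2]>0.19)&(w[...,2]<0.208)&(np.hypot(w[...,0]-.593,w[...,1]-.077)<0.05); k=w[m]; c=cv2.minEnclosingCircle(k[:,:2].astype(np.float32)); print(m.sum(), c, w2c([*c[0],.2]))
E
```

```text
6.7 [-0.03668013 -0.00261011  0.20175723] (array([ 0.00047127, -0.00273541,  0.0267688 ]), array([-0.18413536, -0.28013997, -0.16471646])) [-0.77151836  0.63229659  0.45065139]
6.75 [-0.03639576 -0.00294476  0.20237933]
2073 ((0.5958433151245117, 0.0790950283408165), 0.033171407878398895) [-0.0366494  -0.00342297  0.2       ]
```

View pics/w4c.png

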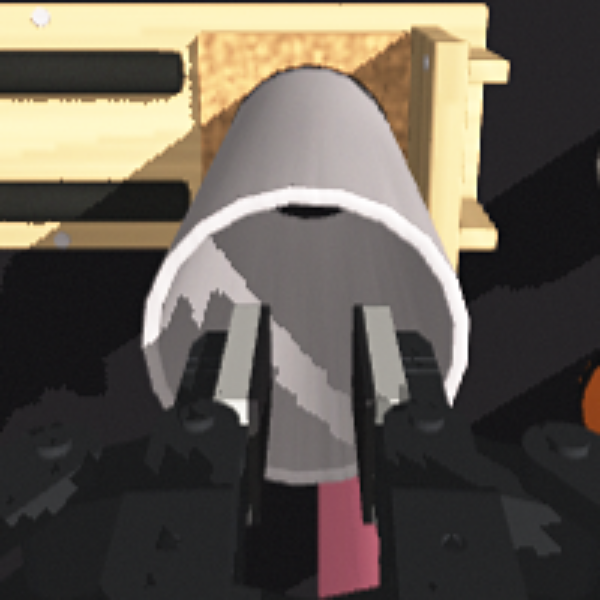

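The fingers are centred over the mouth: rim columns 142–468 and finger centre 311 in the crop. I descend into the mouth now.

step_arm --series '[{"travel":[0,0,0.008],"twist":[0,0,0],"gripper":0.016},{"travel":[0,0,0.009],"twist":[0,0,0],"gripper":0.016},{"travel":[0,0,0.007],"twist":[0,0,0],"gripper":0.016},{"travel":[0,0,0.002],"twist":[0,0,0],"gripper":0.016},{"travel":[0,0,0],"twist":[0,0,0],"gripper":0.016}]'

```text
time: 7.25
tcp_pos: [0.5956, 0.0795, 0.1765]
ee_rot: [0.304, 0.953, -0.001, -0.002]
ft_force: [0.1, 0.2, -0.1]
grip_width: 0.0161
```

```bash
python3 - <<'E'
from h import *
p,r,s=now(); print(s["time"],w2c(p),delta((p,r),rig(0)),s["ft_force"],s["grip_width"])
E
```

```text
7.25 [-0.0364768  -0.00297841  0.17650309] (array([ 0.00096337, -0.00302266,  0.00151386]), array([-0.13346061, -0.21950842, -0.17553816])) [ 0.09237149  0.20119395 -0.13661273] 0.01610579649926241
```

step_arm --series '[{"travel":[0,-0.0055,-0.001],"twist":[-2,0,0],"gripper":0.016},{"travel":[0,-0.0055,-0.001],"twist":[-2,0,0],"gripper":0.016},{"travel":[0,-0.0055,-0.001],"twist":[-2,0,0],"gripper":0.016},{"travel":[0,-0.0054,-0.001],"twist":[-2,0,0],"gripper":0.016},{"travel":[0,-0.0055,-0.001],"twist":[-2,0,0],"gripper":0.016},{"travel":[0,-0.0054,-0.001],"twist":[-2,0,0],"gripper":0.016}]'

```text
time: 7.85
tcp_pos: [0.5774, 0.0524, 0.1814]
ee_rot: [0.303, 0.947, 0.1, 0.031]
ft_force: [-0.4, -0.0, 0.5]
grip_width: 0.0159
```

```bash
python3 - <<'E'
from h import *
p,r,s=now(); P0[0]=-0.0696; P0[1]=-.003
print(s["time"],w2c(p),delta((p,r),rig(12)),(s["ft_force"]@XC,s["ft_force"]@YC,s["ft_force"][2]))
shot("wrist","w5");shot("side","s5")
im=cv2.imread("pics/w5.png")[120:320,150:350]; a=cv2.resize(im,(400,400))
im=cv2.imread("pics/s5.png")[120:260,180:320]; cv2.imwrite("pics/w5c.png",np.hstack([a,cv2.resize(im,(400,400))]))
E
```

```text
7.85 [-0.06914571 -0.00374983  0.18136391] (array([ 0.00074477, -0.00110269,  0.00273174]), array([ 0.05249364, -0.03087306, -0.18649521])) (np.float64(-0.24061121155910578), np.float64(0.27493017971698114), np.float64(0.4904273456916501))
```

View pics/w5c.png

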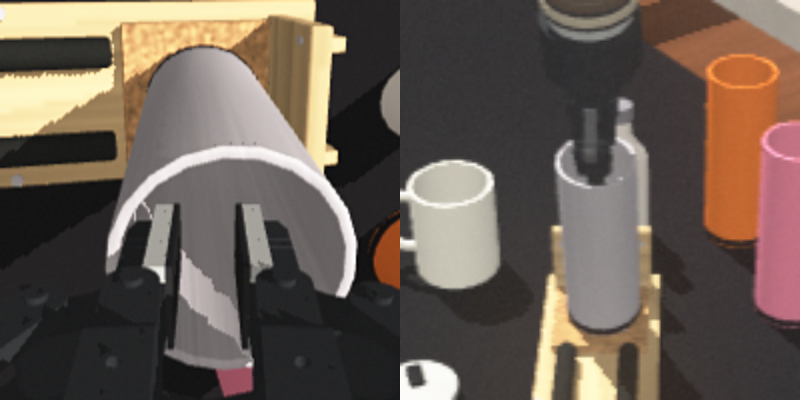

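step_arm --series '[{"travel":[0,-0.0055,-0.001],"twist":[-2,0,0],"gripper":0.016},{"travel":[0,-0.0055,-0.001],"twist":[-2,0,0],"gripper":0.016},{"travel":[0,-0.0055,-0.001],"twist":[-2,0,0],"gripper":0.016},{"travel":[0,-0.0054,-0.001],"twist":[-2,0,0],"gripper":0.016},{"travel":[0,-0.0054,-0.001],"twist":[-2,0,0],"gripper":0.016},{"travel":[0,-0.0042,-0.0008],"twist":[-1.5,0,0],"gripper":0.016},{"travel":[0,-0.0042,-0.0008],"twist":[-1.5,0,0],"gripper":0.016},{"travel":[0,-0.0042,-0.0008],"twist":[-1.5,0,0],"gripper":0.016},{"travel":[0,-0.0042,-0.0008],"twist":[-1.5,0,0],"gripper":0.016},{"travel":[0,-0.0054,-0.001],"twist":[-2,0,0],"gripper":0.016}]'

```text
time: 8.95
tcp_pos: [0.5491, 0.0124, 0.173]
ee_rot: [0.294, 0.92, 0.247, 0.078]
ft_force: [-0.3, -0.8, -0.1]
grip_width: 0.0157
```

```bash
cat >> h.py <<'E'
P0=np.array([-0.0696,-0.003,0.0195])
def rep(th,tag):
    p,r,s=now(); d=delta((p,r),rig(th)); f=s["ft_force"]
    print(round(s["time"],2),"tcp",w2c(p).round(4),"to rig",d[0].round(4),d[1].round(2),"F_c",np.array([f@XC,f@YC,f[2]]).round(1),"q",s["joint_pos"].round(3),s["grip_width"])
    shot("wrist","w"+tag);shot("side","s"+tag)
    a=cv2.resize(cv2.imread(f"pics/w{tag}.png")[80:330,130:380],(400,400))
    cv2.imwrite(f"pics/c{tag}.png",np.hstack([a,cv2.resize(cv2.imread(f"pics/s{tag}.png")[140:300,170:330],(400,400))]))
    # rim estimate from wrist: steel side points as cylinder? fit axis by tilt search
E
python3 -c "
from h import *
rep(30,'6')"
```

```text
8.95 tcp [-0.1181 -0.0038  0.173 ] to rig [ 0.0008 -0.0017  0.0017] [-0.01  0.   -0.14] F_c [-0.8 -0.2 -0.1] q [-0.343  0.145  2.065  0.664  0.896 -1.711] 0.01569764443166099
```

View pics/c6.png

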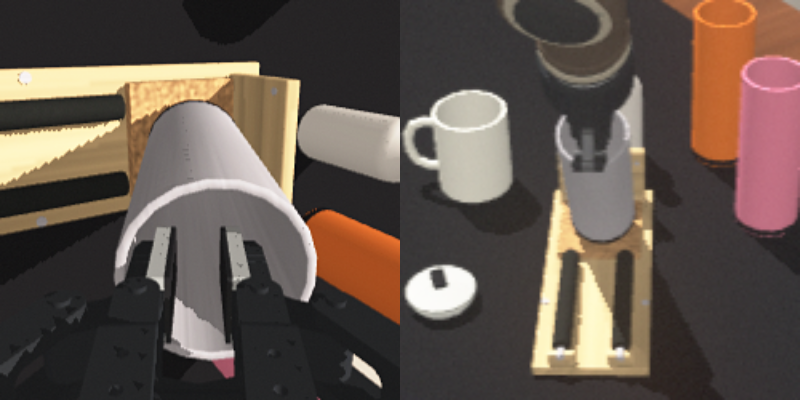

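It tilts about the base edge, the front finger pushes, and forces are under 1 N. I continue slowly through the balance point.

step_arm --series '[{"travel":[0,-0.0042,-0.0008],"twist":[-1.5,0,0],"gripper":0.016},{"travel":[0,-0.0042,-0.0008],"twist":[-1.5,0,0],"gripper":0.016},{"travel":[0,-0.0042,-0.0008],"twist":[-1.5,0,0],"gripper":0.016},{"travel":[0,-0.0042,-0.0008],"twist":[-1.5,0,0],"gripper":0.016},{"travel":[0,-0.0042,-0.0008],"twist":[-1.5,0,0],"gripper":0.016},{"travel":[0,-0.0042,-0.0008],"twist":[-1.5,0,0],"gripper":0.016},{"travel":[0,0,0],"twist":[0,0,0],"gripper":0.016},{"travel":[0,0,0],"twist":[0,0,0],"gripper":0.016}]'

```text
time: 9.85
tcp_pos: [0.5349, -0.0069, 0.1625]
ee_rot: [0.287, 0.898, 0.317, 0.1]
ft_force: [-0.6, 0.1, 0.0]
grip_width: 0.0161
```

```bash
python3 -c "
from h import *
rep(39,'7')"
```

```text
9.85 tcp [-0.1421 -0.0033  0.1625] to rig [ 0.0003 -0.0007  0.0012] [-0.13 -0.01 -0.23] F_c [-0.2  0.5  0. ] q [-0.48   0.175  2.128  0.872  0.948 -2.001] 0.01613388162469157
```

View pics/c7.png

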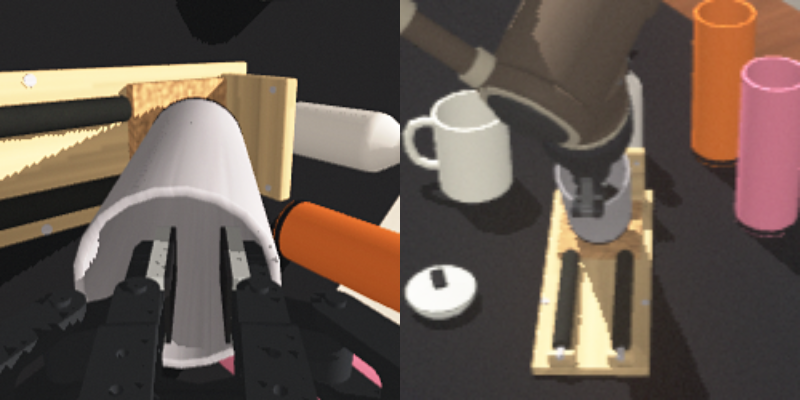

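The tumbler has passed balance and now rests on the rear finger, which is on the right side of the rim. I lower on to about 66°.

step_arm --series '[{"travel":[0,-0.0042,-0.0008],"twist":[-1.5,0,0],"gripper":0.016},{"travel":[0,-0.0055,-0.001],"twist":[-2,0,0],"gripper":0.016},{"travel":[0,-0.0068,-0.0012],"twist":[-2.5,0,0],"gripper":0.016},{"travel":[0,-0.0068,-0.0012],"twist":[-2.5,0,0],"gripper":0.016},{"travel":[0,-0.0068,-0.0012],"twist":[-2.5,0,0],"gripper":0.016},{"travel":[0,-0.0068,-0.0012],"twist":[-2.5,0,0],"gripper":0.016},{"travel":[0,-0.0068,-0.0012],"twist":[-2.5,0,0],"gripper":0.016},{"travel":[0,-0.0068,-0.0012],"twist":[-2.5,0,0],"gripper":0.016},{"travel":[0,-0.0068,-0.0012],"twist":[-2.5,0,0],"gripper":0.016},{"travel":[0,-0.0055,-0.001],"twist":[-2,0,0],"gripper":0.016},{"travel":[0,0,0],"twist":[0,0,0],"gripper":0.016}]'

```text
time: 11.05
tcp_pos: [0.5057, -0.0473, 0.1212]
ee_rot: [0.262, 0.817, 0.49, 0.154]
ft_force: [-0.3, 0.0, -1.9]
grip_width: 0.0156
```

```bash
python3 -c "
from h import *
rep(62,'8')"
```

```text
11.05 tcp [-0.1919 -0.0028  0.1212] to rig [-0.0002  0.0007  0.0002] [-0.13  0.05 -0.36] F_c [-0.1  0.3 -1.9] q [-0.774  0.455  2.173  1.186  1.221 -2.593] 0.015611815299403357
```

View pics/c8.png

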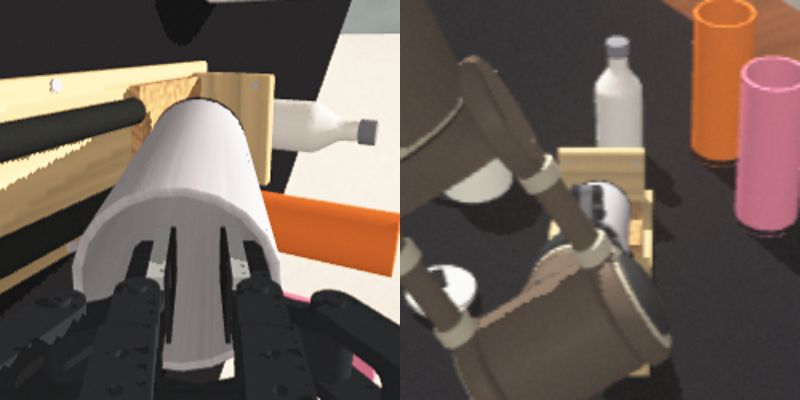

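```bash
cat > plan.py <<'E'
from h import *
def tcp(th,tau,s=0.0255,b=0.022):
    t=np.radians(th);u=np.radians(tau)
    C=P0[[0,2]]+0.18*np.array([-np.sin(t),np.cos(t)])+0.0625*np.array([np.cos(t),np.sin(t)])
    y=np.array([np.cos(u),np.sin(u)]); z=np.array([np.sin(u),-np.cos(u)])
    return C-b*y+s*z
def pose(th,tau,**k):
    c=tcp(th,tau,**k); return c2w([c[0],P0[1],c[1]]),toolR(tau)
if __name__=="__main__":
    p,r,s=now(); c=w2c(p)[[0,2]]
    for th in (62,63,64,65,66): print(th,tcp(th,62)-c)
    ths=np.array([65,67.5,70,72.5,75,77.5,80,82.5,85,86.5,88,89,90,91]); taus=np.interp(ths,[65,80,91],[62,68,68])
    for i in range(len(ths)-1):
        d=delta(pose(ths[i],taus[i]),pose(ths[i+1],taus[i+1])); print(ths[i+1],d[0].round(4),d[1].round(2), tcp(ths[i+1],taus[i+1]).round(4))
E
python3 plan.py
```

```text
62 [0.00434609 0.0055142 ]
63 [0.00192792 0.00323129]
64 [-0.00045004  0.00090653]
65 [-0.00278707 -0.00145939]
66 [-0.00508246 -0.00386572]
67.5 [-0.     -0.0076 -0.0018] [-1. -0.  0.] [-0.1992  0.1149]
70.0 [ 0.     -0.0076 -0.0015] [-1.  0.  0.] [-0.2041  0.1088]
72.5 [-0.     -0.0077 -0.0013] [-1.  0. -0.] [-0.2087  0.1025]
75.0 [ 0.     -0.0077 -0.0011] [-1.  0.  0.] [-0.2129  0.096 ]
77.5 [ 0.     -0.0078 -0.0009] [-1.  0. -0.] [-0.2169  0.0893]
80.0 [-0.     -0.0078 -0.0007] [-1. -0.  0.] [-0.2206  0.0824]
82.5 [ 0.     -0.0083 -0.0009] [0. 0. 0.] [-0.2245  0.075 ]
85.0 [-0.     -0.0083 -0.0005] [0. 0. 0.] [-0.2281  0.0675]
86.5 [-0.     -0.005  -0.0001] [0. 0. 0.] [-0.23    0.0629]
88.0 [-0.    -0.005  0.   ] [0. 0. 0.] [-0.2319  0.0583]
89.0 [ 0.     -0.0033  0.0001] [0. 0. 0.] [-0.2331  0.0552]
90.0 [-0.     -0.0033  0.0001] [0. 0. 0.] [-0.2342  0.052 ]
91.0 [ 0.     -0.0033  0.0002] [0. 0. 0.] [-0.2353  0.0489]
```

Contact geometry agrees: the tumbler is at about 64.4° now. I ease down to about 85°.

step_arm --series '[{"travel":[0,-0.005,-0.001],"twist":[-0.7,0,0],"gripper":0.016},{"travel":[0,-0.0076,-0.0018],"twist":[-1,0,0],"gripper":0.016},{"travel":[0,-0.0076,-0.0015],"twist":[-1,0,0],"gripper":0.016},{"travel":[0,-0.0077,-0.0013],"twist":[-1,0,0],"gripper":0.016},{"travel":[0,-0.0077,-0.0011],"twist":[-1,0,0],"gripper":0.016},{"travel":[0,-0.0078,-0.0009],"twist":[-1,0,0],"gripper":0.016},{"travel":[0,-0.0078,-0.0007],"twist":[-0.3,0,0],"gripper":0.016},{"travel":[0,-0.006,-0.0006],"twist":[0,0,0],"gripper":0.016},{"travel":[0,0,0],"twist":[0,0,0],"gripper":0.016}]'

```text
time: 12.05
tcp_pos: [0.4869, -0.0732, 0.0735]
ee_rot: [0.254, 0.79, 0.533, 0.169]
ft_force: [0.2, -1.0, -0.5]
grip_width: 0.0161
```

```bash
python3 -c "
from h import *
rep(68,'9')
from plan import *
c=w2c(now()[0])[[0,2]]
for th in (80,82,84,86): print(th,(tcp(th,68)-c).round(4))"
```

```text
12.05 tcp [-0.2239 -0.0024  0.0735] to rig [-0.0004  0.0408  0.0077] [-0.07  0.11 -0.3 ] F_c [-0.7 -0.7 -0.5] q [-0.877  0.65   2.131  1.193  1.3   -2.775] 0.016096335637450252
80 [0.0029 0.0081]
82 [-0.0003  0.0022]
84 [-0.0032 -0.0038]
86 [-0.0059 -0.0098]
```

View pics/c9.png

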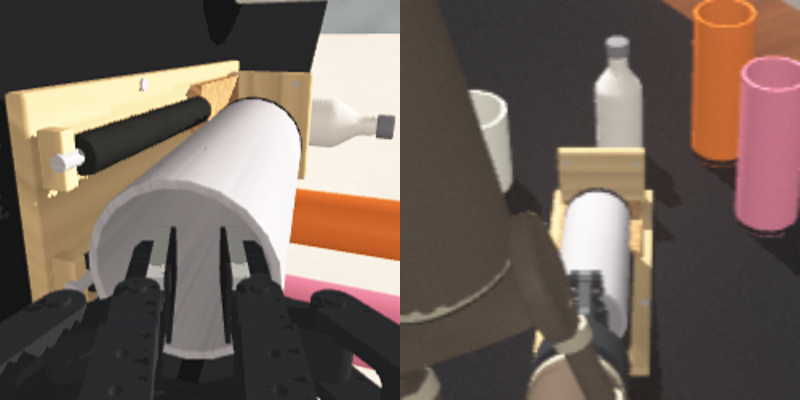

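step_arm --series '[{"travel":[0,-0.004,-0.0003],"twist":[0,0,0],"gripper":0.016},{"travel":[0,-0.005,-0.0003],"twist":[0,0,0],"gripper":0.016},{"travel":[0,-0.005,-0.0002],"twist":[0,0,0],"gripper":0.016},{"travel":[0,-0.004,0],"twist":[0,0,0],"gripper":0.016},{"travel":[0,-0.003,0],"twist":[0,0,0],"gripper":0.016},{"travel":[0,-0.003,0],"twist":[0,0,0],"gripper":0.016},{"travel":[0,-0.002,0],"twist":[0,0,0],"gripper":0.016},{"travel":[0,0,0],"twist":[0,0,0],"gripper":0.016}]'

```text
time: 12.95
tcp_pos: [0.4811, -0.0816, 0.0504]
ee_rot: [0.253, 0.79, 0.533, 0.169]
ft_force: [-1.4, -0.0, -1.1]
grip_width: 0.016
```

```bash
python3 -c "
from h import *
rep(68,'10')
from plan import *
c=w2c(now()[0])[[0,2]]
for th in (88,90,92): print(th,(tcp(th,68)-c).round(4))"
```

```text
12.95 tcp [-0.2341 -0.0024  0.0504] to rig [-0.0003  0.066   0.0086] [-0.05  0.11 -0.23] F_c [-0.8  1.1 -1.1] q [-0.9    0.708  2.112  1.183  1.293 -2.817] 0.01604378811554562
88 [0.0022 0.0078]
90 [-0.0001  0.0016]
92 [-0.0022 -0.0047]
```

View pics/c10.png

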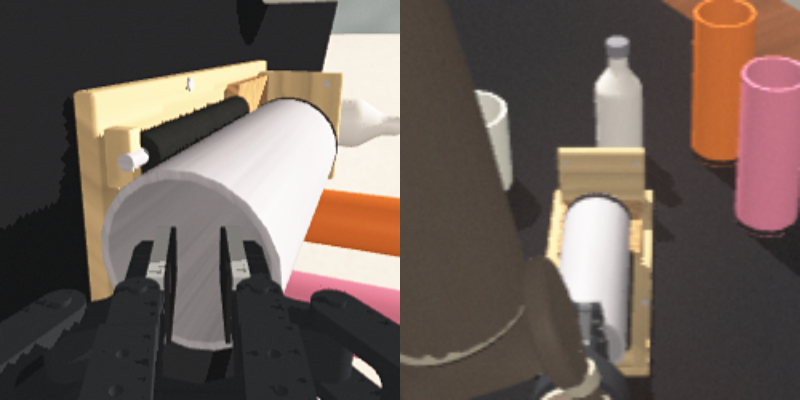

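```bash
cat >> h.py <<'E'
def cyl(f):
    from scipy.optimize import least_squares
    w,p=cloud(f); c=w2c(w.reshape(-1,3)).reshape(w.shape); hsv=cv2.cvtColor(p,cv2.COLOR_RGB2HSV)
    m=(hsv[...,1]<40)&(hsv[...,2]>90)&(abs(c[...,1]+.002)<.04)&(c[...,2]>.055)&(c[...,2]<.12)&(c[...,0]>-.245)&(c[...,0]<-.01)
    q=c[m]
    def f_(v): # y=a+b x ; z=d+e x axis
        dy=q[:,1]-v[0]-v[1]*(q[:,0]+.15); dz=q[:,2]-v[2]-v[3]*(q[:,0]+.15); return np.hypot(dy,dz)-.033
    r=least_squares(f_,[0,0,.053,0],loss="soft_l1",f_scale=.001)
    print("cyl n",len(q),"y,z at x=-.15",r.x[[0,2]].round(4),"yaw,pitch deg",np.degrees(r.x[[1,3]]).round(2),"xrange",np.percentile(q[:,0],[.5,99.5]).round(4),"res",np.median(abs(r.fun)).round(4)); return r
E
python3 -c "
from h import *
cyl('w10');cyl('w9');cyl('s10')"
```

```text
cyl n 4641 y,z at x=-.15 [0.0002 0.0518] yaw,pitch deg [-0.17  0.46] xrange [-0.2447 -0.0803] res 0.0002
cyl n 7897 y,z at x=-.15 [0.0002 0.0623] yaw,pitch deg [ 0.21 -6.87] xrange [-0.2447 -0.0772] res 0.0012
cyl n 1131 y,z at x=-.15 [0.0004 0.0521] yaw,pitch deg [-0.14  0.12] xrange [-0.2433 -0.0774] res 0.0007
```

The fit gives a level tumbler (pitch 0.1–0.5°, axis at 52 mm), so it lies on the rods. I close the fingers a little to free them and withdraw.

step_arm --series '[{"travel":[0,-0.001,0],"twist":[0,0,0],"gripper":0.006},{"travel":[0,0,0],"twist":[0,0,0],"gripper":0.006},{"travel":[0,0,0],"twist":[0,0,0],"gripper":0.006},{"travel":[0,-0.003,-0.0075],"twist":[0,0,0],"gripper":0.006},{"travel":[0,-0.003,-0.0075],"twist":[0,0,0],"gripper":0.006},{"travel":[0,-0.003,-0.0075],"twist":[0,0,0],"gripper":0.006},{"travel":[0,0,-0.015],"twist":[0,0,0],"gripper":0.006},{"travel":[0,0,-0.02],"twist":[0,0,0],"gripper":0.006},{"travel":[0,0,-0.02],"twist":[0,0,0],"gripper":0.006},{"travel":[0,0,0],"twist":[0,0,0],"gripper":0.006}]'

```text
time: 14.05
tcp_pos: [0.4373, -0.1467, 0.0712]
ee_rot: [0.254, 0.79, 0.531, 0.171]
ft_force: [0.5, -0.5, -0.4]
grip_width: 0.0062
```

```bash
python3 -c "
from h import *
rep(68,'11');cyl('w11');cyl('s11')"
```

```text
14.05 tcp [-0.3125 -0.0043  0.0712] to rig [0.002  0.0763 0.0889] [-0.16  0.37 -0.11] F_c [-0.1 -0.6 -0.4] q [-1.06   0.671  2.079  1.028  1.37  -2.783] 0.0061601383193447936
cyl n 2379 y,z at x=-.15 [0.0007 0.0515] yaw,pitch deg [-0.69  0.75] xrange [-0.2445 -0.0787] res 0.0005
cyl n 1289 y,z at x=-.15 [0.0003 0.0521] yaw,pitch deg [0.03 0.21] xrange [-0.2441 -0.0771] res 0.0007
```

View pics/c11.png

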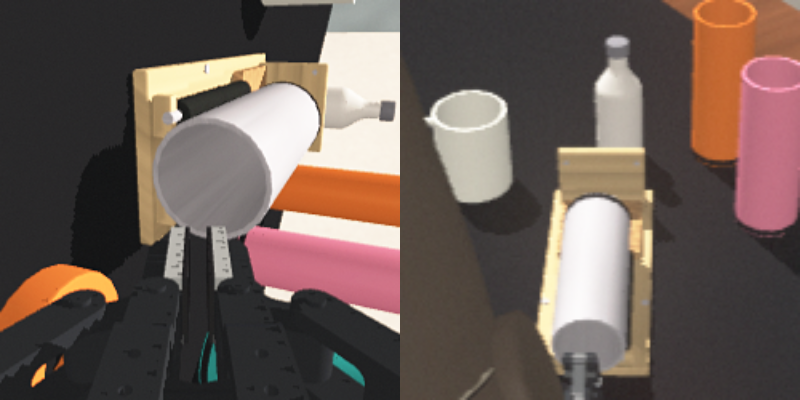

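step_arm --series '[{"travel":[0,0,0],"twist":[0,0,8],"gripper":0.046},{"travel":[0,0,0],"twist":[0,0,8],"gripper":0.046},{"travel":[0,0,0],"twist":[0,0,8],"gripper":0.046},{"travel":[0,0,0],"twist":[0,0,8],"gripper":0.046},{"travel":[0,0,0],"twist":[0,0,8],"gripper":0.046},{"travel":[0,0,0],"twist":[0,0,8],"gripper":0.046},{"travel":[0,0,0],"twist":[0,0,8],"gripper":0.046},{"travel":[0,0,0],"twist":[0,0,8],"gripper":0.046},{"travel":[0,0,0],"twist":[0,0,8],"gripper":0.046},{"travel":[0,0,0],"twist":[0,0,8],"gripper":0.046},{"travel":[0,0,0],"twist":[0,0,8],"gripper":0.046},{"travel":[0,0,0],"twist":[0,0,2],"gripper":0.046}]'

```text
time: 15.35
tcp_pos: [0.4371, -0.1421, 0.0701]
ee_rot: [0.738, 0.378, 0.495, -0.259]
ft_force: [-0.7, -0.1, -0.2]
grip_width: 0.0458
```

```bash
python3 -c "
from h import *
rep(68,'12');cyl('w12');cyl('s12')
p,r,s=now(); print([x.round(4) for x in delta((p,r),(c2w([-0.275,0,.053]),toolR(68,90)))])
w,pp=cloud('s12'); c=w2c(w.reshape(-1,3)); m=(abs(c[:,1])<.034)&(c[:,2]>.07)&(c[:,2]<.09); h=np.histogram(c[m,0],bins=np.arange(-.35,.03,.005)); print(h[0]); print(np.arange(-.35,.03,.005).round(3))
"
```

```text
15.35 tcp [-0.3089 -0.0015  0.0701] to rig [0.0757 0.0009 0.0853] [-2.000e-02  5.000e-02 -9.044e+01] F_c [-0.5  0.5 -0.2] q [-1.054  0.674  2.083  1.029  1.369 -1.209] 0.04580764585834013
cyl n 4390 y,z at x=-.15 [-0.0002  0.0519] yaw,pitch deg [0.08 0.2 ] xrange [-0.2447 -0.0793] res 0.0002
cyl n 1299 y,z at x=-.15 [0.0004 0.052 ] yaw,pitch deg [0.04 0.16] xrange [-0.2443 -0.077 ] res 0.0007
[array([-0.0032, -0.0015,  0.0379]), array([ 0.0258,  0.0447, -0.239 ])]
[ 0  0  0  3  4  5  5  2  0  0  0  0  0  0  0  0  0  0  0 40 43 38 46 35
 36 42 32 38 37 37 37 34 36 33 32 38 30 33 33 33 33 31 29 36 30 29 31 32
 29 25 30 33 30 24 29 13  1  0  0  0  0  0  0  0  0  0  0  0  0 19 80 34
 16  0  0]
[-0.35  -0.345 -0.34  -0.335 -0.33  -0.325 -0.32  -0.315 -0.31  -0.305
 -0.3   -0.295 -0.29  -0.285 -0.28  -0.275 -0.27  -0.265 -0.26  -0.255
 -0.25  -0.245 -0.24  -0.235 -0.23  -0.225 -0.22  -0.215 -0.21  -0.205
 -0.2   -0.195 -0.19  -0.185 -0.18  -0.175 -0.17  -0.165 -0.16  -0.155
 -0.15  -0.145 -0.14  -0.135 -0.13  -0.125 -0.12  -0.115 -0.11  -0.105
 -0.1   -0.095 -0.09  -0.085 -0.08  -0.075 -0.07  -0.065 -0.06  -0.055
 -0.05  -0.045 -0.04  -0.035 -0.03  -0.025 -0.02  -0.015 -0.01  -0.005
  0.     0.005  0.01   0.015  0.02   0.025]
```

View pics/c12.png

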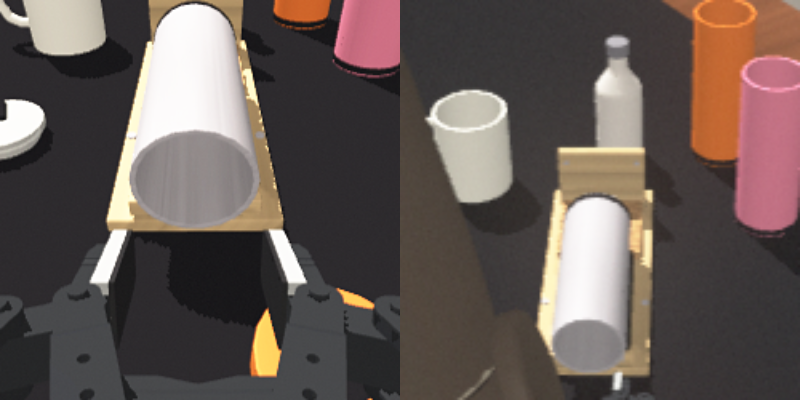

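step_arm --series '[{"travel":[-0.001,-0.0005,0.012],"twist":[0,0,0],"gripper":0.05},{"travel":[-0.001,-0.0005,0.013],"twist":[0,0,0],"gripper":0.05},{"travel":[-0.001,-0.0005,0.013],"twist":[0,0,0],"gripper":0.05},{"travel":[0.0015,0,0.0037],"twist":[0,0,0],"gripper":0.05},{"travel":[0.0015,0,0.0037],"twist":[0,0,0],"gripper":0.05},{"travel":[0.0015,0,0.0037],"twist":[0,0,0],"gripper":0.05},{"travel":[0,0,0],"twist":[0,0,0],"gripper":0.05}]'

```text
time: 16.15
tcp_pos: [0.463, -0.1044, 0.0534]
ee_rot: [0.737, 0.38, 0.496, -0.257]
ft_force: [0.6, -0.8, 0.2]
grip_width: 0.05
```

```bash
python3 -c "
from h import *
rep(68,'13');cyl('w13')
p,r,s=now(); print([x.round(4) for x in delta((p,r),(c2w([-0.255,0,.053]),toolR(68,90)))])
"
```

```text
16.15 tcp [-0.2632 -0.0008  0.0534] to rig [0.0741 0.0019 0.0366] [  0.     0.12 -90.18] F_c [-0.4 -0.9  0.2] q [-0.962  0.703  2.104  1.122  1.316 -1.243] 0.05004562570404796
cyl n 6875 y,z at x=-.15 [-0.0001  0.0518] yaw,pitch deg [0.08 0.2 ] xrange [-0.2447 -0.08  ] res 0.0002
[array([ 0.0029, -0.0012,  0.0082]), array([ 0.1247,  0.0909, -0.174 ])]
```

View pics/c13.png

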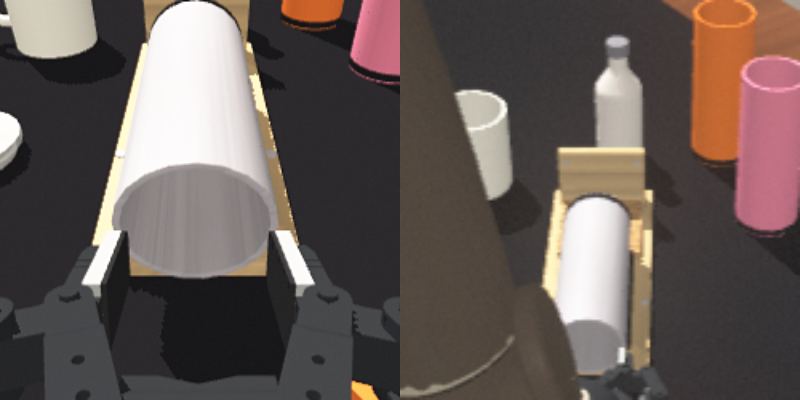

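step_arm --series '[{"travel":[0,-0.001,0],"twist":[0,0,0],"gripper":0.046},{"travel":[0.0008,0,0.0018],"twist":[0,0,0],"gripper":0.046},{"travel":[0.0008,0,0.0018],"twist":[0,0,0],"gripper":0.046},{"travel":[0.0008,0,0.0018],"twist":[0,0,0],"gripper":0.046},{"travel":[0.0008,0,0.0019],"twist":[0,0,0],"gripper":0.046},{"travel":[0.0007,0,0.0018],"twist":[0,0,0],"gripper":0.046},{"travel":[0.0008,0,0.0018],"twist":[0,0,0],"gripper":0.046},{"travel":[0.0008,0,0.0018],"twist":[0,0,0],"gripper":0.046},{"travel":[0.0007,0,0.0019],"twist":[0,0,0],"gripper":0.046},{"travel":[0.0008,0,0.0018],"twist":[0,0,0],"gripper":0.046},{"travel":[0.0008,0,0.0018],"twist":[0,0,0],"gripper":0.046}]'

```text
time: 17.35
tcp_pos: [0.4735, -0.0879, 0.0536]
ee_rot: [0.738, 0.38, 0.496, -0.257]
ft_force: [-0.6, -0.9, -0.7]
grip_width: 0.0461
```

```bash
python3 -c "
from h import *
rep(68,'14');cyl('w14');cyl('s14')
p,r,s=now(); print([x.round(4) for x in delta((p,r),(c2w([-0.2,0,.053]),toolR(68,90)))])
"
```

```text
17.35 tcp [-2.437e-01  1.000e-04  5.360e-02] to rig [0.0666 0.0028 0.0186] [ 2.000e-02  1.500e-01 -9.021e+01] F_c [-1.1 -0.  -0.7] q [-0.922  0.699  2.116  1.161  1.301 -1.244] 0.04613481984901333
cyl n 9045 y,z at x=-.15 [-0.0004  0.0518] yaw,pitch deg [-0.09  0.26] xrange [-0.2423 -0.0727] res 0.0002
cyl n 1302 y,z at x=-.15 [0.0002 0.052 ] yaw,pitch deg [-0.13  0.29] xrange [-0.2439 -0.0669] res 0.0007
[array([0.0158, 0.0001, 0.0406]), array([ 0.0928,  0.0758, -0.2122])]
```

View pics/c14.png

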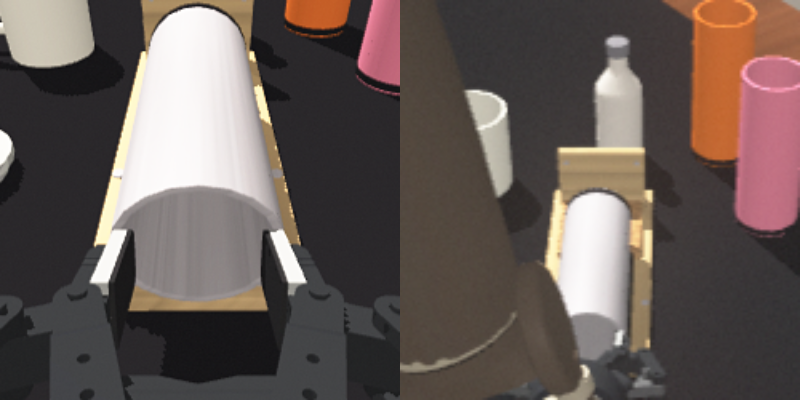

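The push works: the tumbler moved about 9 mm and stayed straight.

step_arm --series '[{"travel":[0.0015,0,0.0037],"twist":[0,0,0],"gripper":0.046},{"travel":[0.0015,0,0.0037],"twist":[0,0,0],"gripper":0.046},{"travel":[0.0015,0,0.0037],"twist":[0,0,0],"gripper":0.046},{"travel":[0.0015,0,0.0037],"twist":[0,0,0],"gripper":0.046},{"travel":[0.0015,0,0.0037],"twist":[0,0,0],"gripper":0.046},{"travel":[0.0015,0,0.0037],"twist":[0,0,0],"gripper":0.046},{"travel":[0.0015,0,0.0037],"twist":[0,0,0],"gripper":0.046},{"travel":[0.0015,0,0.0037],"twist":[0,0,0],"gripper":0.046},{"travel":[0.0015,0,0.0037],"twist":[0,0,0],"gripper":0.046},{"travel":[0.0015,0,0.0037],"twist":[0,0,0],"gripper":0.046},{"travel":[0.0015,0,0.0037],"twist":[0,0,0],"gripper":0.046},{"travel":[0.0011,0,0.0028],"twist":[0,0,0],"gripper":0.046}]'

```text
time: 18.65
tcp_pos: [0.5008, -0.0495, 0.0537]
ee_rot: [0.737, 0.38, 0.496, -0.257]
ft_force: [-1.6, -1.5, 0.4]
grip_width: 0.0458
```

```bash
python3 -c "
from h import *
rep(68,'15');cyl('w15');cyl('s15')
p,r,s=now(); print([x.round(4) for x in delta((p,r),(c2w([-0.18,0,.053]),toolR(68,90)))])
"
```

```text
18.65 tcp [-0.1965 -0.      0.0537] to rig [ 0.0488  0.0028 -0.0251] [ 2.00e-02  1.40e-01 -9.02e+01] F_c [-2.1  0.4  0.4] q [-0.818  0.694  2.131  1.259  1.266 -1.243] 0.045827013924635084
cyl n 9861 y,z at x=-.15 [-0.0005  0.0517] yaw,pitch deg [-0.16  0.13] xrange [-0.2287 -0.0259] res 0.0002
cyl n 1159 y,z at x=-.15 [0.     0.0519] yaw,pitch deg [-0.15  0.14] xrange [-0.2251 -0.0212] res 0.0007
[array([ 0.0056, -0.    ,  0.0155]), array([ 0.0937,  0.0681, -0.2059])]
```

View pics/c15.png

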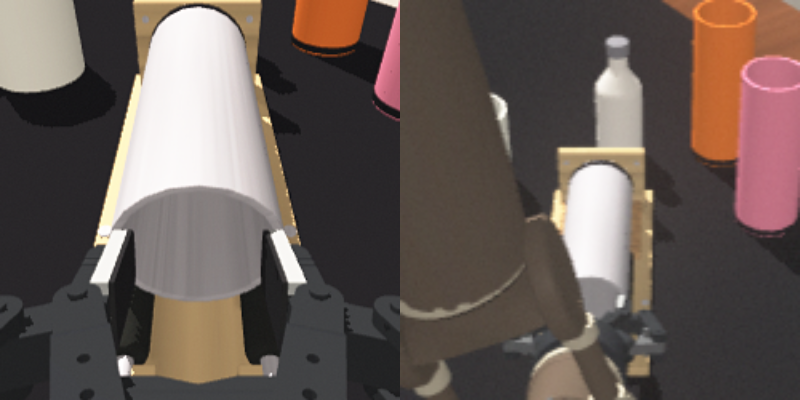

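step_arm --series '[{"travel":[0.0008,0,0.0018],"twist":[0,0,0],"gripper":0.046},{"travel":[0.0007,0,0.0019],"twist":[0,0,0],"gripper":0.046},{"travel":[0.0008,0,0.0018],"twist":[0,0,0],"gripper":0.046},{"travel":[0.0007,0,0.0019],"twist":[0,0,0],"gripper":0.046},{"travel":[0.0008,0,0.0018],"twist":[0,0,0],"gripper":0.046},{"travel":[0.0007,0,0.0019],"twist":[0,0,0],"gripper":0.046},{"travel":[0.0008,0,0.0018],"twist":[0,0,0],"gripper":0.046},{"travel":[0.0004,0,0.0009],"twist":[0,0,0],"gripper":0.046}]'

```text
time: 19.55
tcp_pos: [0.5094, -0.0375, 0.0537]
ee_rot: [0.738, 0.38, 0.496, -0.257]
ft_force: [-1.1, -1.0, -0.5]
grip_width: 0.046
```

```bash
python3 -c "
from h import *
rep(68,'16');cyl('w16');cyl('s16')
"
```

```text
19.55 tcp [-1.817e-01 -1.000e-04  5.370e-02] to rig [ 0.0433  0.0028 -0.0388] [ 1.000e-02  1.500e-01 -9.021e+01] F_c [-1.4  0.3 -0.5] q [-0.785  0.694  2.134  1.29   1.256 -1.242] 0.04601892725402783
cyl n 9816 y,z at x=-.15 [-0.0004  0.0517] yaw,pitch deg [-0.12  0.12] xrange [-0.2137 -0.0127] res 0.0002
cyl n 1096 y,z at x=-.15 [0.0002 0.052 ] yaw,pitch deg [-0.36  0.02] xrange [-0.209  -0.0109] res 0.0008
```

View pics/c16.png

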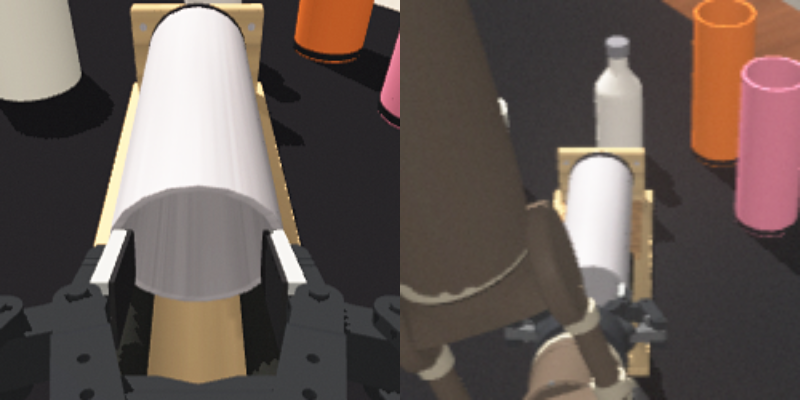

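step_arm --series '[{"travel":[0.0004,0,0.0009],"twist":[0,0,0],"gripper":0.046},{"travel":[0.0004,0,0.0009],"twist":[0,0,0],"gripper":0.046},{"travel":[0,0,0],"twist":[0,0,0],"gripper":0.046}]'

```text
time: 19.95
tcp_pos: [0.5105, -0.036, 0.0538]
ee_rot: [0.737, 0.38, 0.496, -0.257]
ft_force: [-0.3, -0.1, -1.2]
grip_width: 0.0464
```

step_arm --series '[{"travel":[0.0004,0,0.0009],"twist":[0,0,0],"gripper":0.046},{"travel":[0.0004,0,0.0009],"twist":[0,0,0],"gripper":0.046},{"travel":[0,0,0],"twist":[0,0,0],"gripper":0.046}]'

```text
time: 20.25
tcp_pos: [0.5116, -0.0344, 0.0538]
ee_rot: [0.738, 0.38, 0.496, -0.257]
ft_force: [-0.8, -0.9, 0.1]
grip_width: 0.0462
```

step_arm --series '[{"travel":[0.0004,0,0.0009],"twist":[0,0,0],"gripper":0.046},{"travel":[0,0,0],"twist":[0,0,0],"gripper":0.046}]'

```text
time: 20.45
tcp_pos: [0.512, -0.0342, 0.0537]
ee_rot: [0.738, 0.38, 0.496, -0.257]
ft_force: [-5.4, -5.1, 1.0]
grip_width: 0.046
```

```bash
python3 -c "
from h import *
rep(68,'17')
for f in ('w17','s17','w13','s13'):
    w,pp=cloud(f); c=w2c(w.reshape(-1,3)); m=(abs(c[:,1])<.01)&(c[:,2]>.06)&(c[:,2]<.1); h=np.histogram(c[m,0],bins=np.arange(-.26,.02,.002)); b=np.arange(-.26,.02,.002).round(3)
    g=h[0]; print(f,[(float(b[i]),int(g[i])) for i in range(len(g)) if (b[i]>-.015 or -.19<b[i]<-.172 or b[i]<-.25 or -.09<b[i]<-.06)])
s=cv2.imread('pics/s17.png')[180:300,220:300]; cv2.imwrite('pics/s17z.png',cv2.resize(s,None,fx=5,fy=5))
"
```

```text
20.45 tcp [-0.1776 -0.0003  0.0537] to rig [ 0.0416  0.0026 -0.0427] [-1.000e-02  2.100e-01 -9.019e+01] F_c [-7.2  1.5  1. ] q [-0.775  0.693  2.134  1.299  1.252 -1.241] 0.04601876950514633
w17 [(-0.26, 543), (-0.258, 587), (-0.256, 561), (-0.254, 519), (-0.252, 501), (-0.188, 0), (-0.186, 0), (-0.184, 0), (-0.182, 0), (-0.18, 0), (-0.178, 66), (-0.176, 187), (-0.174, 94), (-0.088, 29), (-0.086, 25), (-0.084, 28), (-0.082, 29), (-0.08, 25), (-0.078, 27), (-0.076, 24), (-0.074, 24), (-0.072, 25), (-0.07, 27), (-0.068, 23), (-0.066, 22), (-0.064, 20), (-0.062, 26), (-0.014, 13), (-0.012, 16), (-0.01, 15), (-0.008, 12), (-0.006, 24), (-0.004, 11), (-0.002, 13), (0.0, 12), (0.002, 1), (0.004, 0), (0.006, 0), (0.008, 0), (0.01, 0), (0.012, 0), (0.014, 0), (0.016, 0)]
s17 [(-0.26, 0), (-0.258, 0), (-0.256, 0), (-0.254, 0), (-0.252, 0), (-0.188, 0), (-0.186, 0), (-0.184, 0), (-0.182, 1), (-0.18, 5), (-0.178, 6), (-0.176, 5), (-0.174, 4), (-0.088, 0), (-0.086, 5), (-0.084, 4), (-0.082, 6), (-0.08, 6), (-0.078, 3), (-0.076, 5), (-0.074, 2), (-0.072, 1), (-0.07, 7), (-0.068, 1), (-0.066, 5), 
[... 636 characters left out ...]
), (-0.006, 0), (-0.004, 0), (-0.002, 0), (0.0, 0), (0.002, 61), (0.004, 154), (0.006, 9), (0.008, 2), (0.01, 13), (0.012, 1), (0.014, 0), (0.016, 0)]
s13 [(-0.26, 0), (-0.258, 0), (-0.256, 0), (-0.254, 4), (-0.252, 11), (-0.188, 5), (-0.186, 6), (-0.184, 5), (-0.182, 0), (-0.18, 9), (-0.178, 2), (-0.176, 6), (-0.174, 5), (-0.088, 6), (-0.086, 4), (-0.084, 3), (-0.082, 5), (-0.08, 6), (-0.078, 2), (-0.076, 6), (-0.074, 2), (-0.072, 1), (-0.07, 0), (-0.068, 0), (-0.066, 0), (-0.064, 0), (-0.062, 0), (-0.014, 0), (-0.012, 0), (-0.01, 0), (-0.008, 0), (-0.006, 0), (-0.004, 1), (-0.002, 3), (0.0, 15), (0.002, 24), (0.004, 9), (0.006, 3), (0.008, 2), (0.01, 4), (0.012, 1), (0.014, 1), (0.016, 0)]
```

View pics/s17z.png

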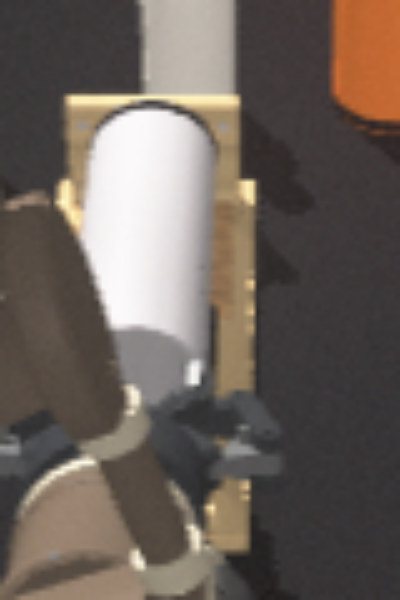

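The force rose to 7 N, so the base is against the stop. I back off.

step_arm --series '[{"travel":[-0.0008,0,-0.0018],"twist":[0,0,0],"gripper":0.046},{"travel":[-0.0015,0,-0.0037],"twist":[0,0,0],"gripper":0.046},{"travel":[-0.003,0,-0.0074],"twist":[0,0,0],"gripper":0.046},{"travel":[-0.004,0,-0.012],"twist":[0,0,0],"gripper":0.046},{"travel":[0,0,-0.02],"twist":[0,0,0],"gripper":0.046},{"travel":[0,0,-0.025],"twist":[0,0,0],"gripper":0.046},{"travel":[0,0,-0.025],"twist":[0,0,0],"gripper":0.046},{"travel":[0.01,0,-0.02],"twist":[0,0,0],"gripper":0.046},{"travel":[0.01,0,-0.01],"twist":[0,0,0],"gripper":0.046},{"travel":[0,0,0],"twist":[0,0,0],"gripper":0.046},{"travel":[0,0,0],"twist":[0,0,0],"gripper":0.046}]'

```text
time: 21.65
tcp_pos: [0.4474, -0.1247, 0.1108]
ee_rot: [0.738, 0.38, 0.496, -0.257]
ft_force: [-0.4, -1.3, 0.1]
grip_width: 0.046
```

```bash
python3 -c "
from h import *
rep(68,'18');cyl('w18');cyl('s18'); shot('top','t18')
for f in ('w18','s18','t18'):
    w,pp=cloud(f); c=w2c(w.reshape(-1,3)); m=(abs(c[:,1])<.01)&(c[:,2]>.06)&(c[:,2]<.1); h=np.histogram(c[m,0],bins=np.arange(-.26,.02,.002)); b=np.arange(-.26,.02,.002).round(3)
    g=h[0]; print(f,[(float(b[i]),int(g[i])) for i in range(len(g)) if (b[i]>-.015 or -.19<b[i]<-.172 )])
w0,_=cloud('top0'); w1,_=cloud('t18')
for n,(u,v) in dict(mug=(171,226),lid=(237,277),tape=(350,251),bot=(195,159)).items():
    a=w0[v-28:v+28,u-28:u+28]; 
    o=[]
    for W in (w0,w1):
        a=W[v-28:v+28,u-28:u+28].reshape(-1,3); a=a[(a[:,2]>.012)&(np.hypot(*(w2c(a)[:,:2]+[.1,0]).T)>.0)]; cc=w2c(a); a=a[~((abs(cc[:,1])<.06)&(cc[:,0]>-.25)&(cc[:,0]<.04))]; o.append((a.mean(0).round(4),len(a)))
    print(n,o)
"
```

```text
21.65 tcp [-2.887e-01  2.000e-04  1.108e-01] to rig [0.0306 0.0029 0.0818] [ 1.000e-02  1.800e-01 -9.018e+01] F_c [-1.3 -0.4  0.1] q [-1.016  0.57   2.122  1.052  1.387 -1.149] 0.0459973155423383
cyl n 3351 y,z at x=-.15 [-0.0005  0.0516] yaw,pitch deg [-0.16  0.26] xrange [-0.1766 -0.0118] res 0.0002
cyl n 1153 y,z at x=-.15 [0.0001 0.0518] yaw,pitch deg [-0.19  0.23] xrange [-0.1796 -0.011 ] res 0.0007
w18 [(-0.188, 0), (-0.186, 0), (-0.184, 0), (-0.182, 0), (-0.18, 0), (-0.178, 13), (-0.176, 60), (-0.174, 21), (-0.014, 7), (-0.012, 9), (-0.01, 9), (-0.008, 5), (-0.006, 10), (-0.004, 9), (-0.002, 6), (0.0, 4), (0.002, 3), (0.004, 0), (0.006, 0), (0.008, 0), (0.01, 0), (0.012, 1), (0.014, 0), (0.016, 0)]
s18 [(-0.188, 0), (-0.186, 0), (-0.184, 0), (-0.182, 0), (-0.18, 3), (-0.178, 7), (-0.176, 7), (-0.174, 4), (-0.014, 6), (-0.012, 1), (-0.01, 4), (-0.008, 3), (-0.006, 6), (-0.004, 5), (-0.002, 1), (0.0, 0), (0.002, 0), (0.004, 0), (0.006, 1), (0.008, 2), (0.01, 2), (0.012, 3), (0.014, 0), (0.016, 0)]
t18 [(-0.188, 0), (-0.186, 0), (-0.184, 0), (-0.182, 0), (-0.18, 4), (-0.178, 8), (-0.176, 7), (-0.174, 8), (-0.014, 8), (-0.012, 4), (-0.01, 9), (-0.008, 5), (-0.006, 9), (-0.004, 7), (-0.002, 6), (0.0, 5), (0.002, 8), (0.004, 4), (0.006, 9), (0.008, 6), (0.01, 9), (0.012, 2), (0.014, 0), (0.016, 0)]
mug [(array([0.524 , 0.2491, 0.0642]), 774), (array([0.5238, 0.249 , 0.0643]), 776)]
lid [(array([0.4106, 0.0874, 0.0173]), 628), (array([0.4105, 0.0873, 0.0174]), 628)]
tape [(array([ 0.4739, -0.1867,  0.019 ]), 470), (array([ 0.4543, -0.1795,  0.0942]), 913)]
bot [(array([0.6909, 0.1822, 0.088 ]), 653), (array([0.6906, 0.1822, 0.0876]), 658)]
```

View pics/c18.png

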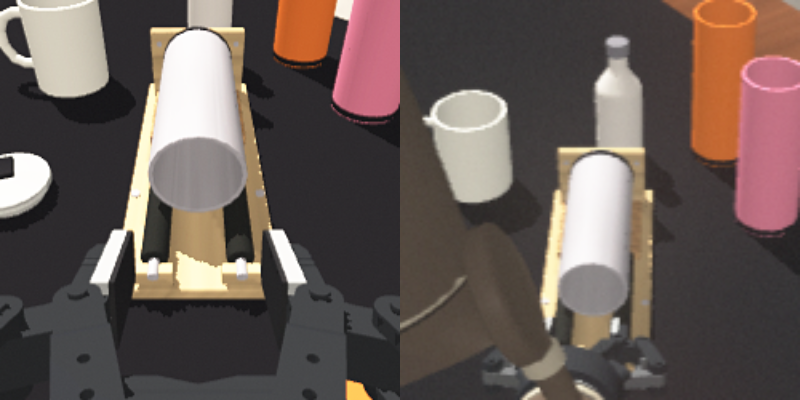

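```bash
ls pics/t18.png
```

```text
pics/t18.png
```

View pics/t18.png

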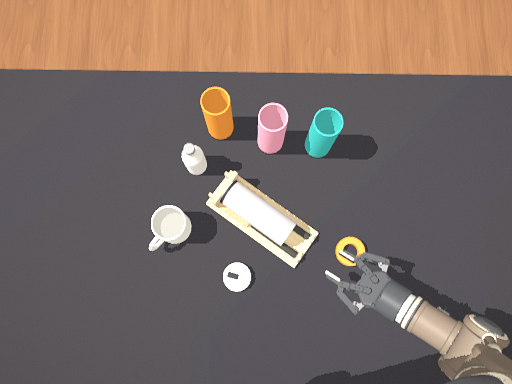

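The tumbler lies level against the stop. The tape is still at (350,251) and the other bystanders have not moved. The hand is clear.

```bash
python3 -c "
from h import *
print(arm.job_done())"
```

```text
the job is handed in; nothing more can be done
None
```

The tumbler is lying on the rods with its mouth to the open end and its base against the end stop. I handed the job in at about 22 s of the 61 s allowed; no verdict was reported.

**What I did:** I put the slightly spread fingertips inside the mouth and tipped the tumbler over its front base edge. I held it back with the rear finger past the balance point and eased it down onto the rods. Then I withdrew, turned the hand a quarter turn, pushed the rim back about 72 mm along the rods until the tumbler met the stop, and drew the hand clear.

**Last checks:**
- **Level and straight:** pitch about 0.3° and yaw about 0.2° from the cradle, with the axis at 52 mm against the 53 mm nominal.
- **Position:** the base is at the stop and the mouth is at cradle x of about -0.178 m.
- **Force:** 7 N at the wrist when it met the stop, and about 2 N or less at every other check during the job.
- **Bystanders:** the mug, lid and bottle are within 0.5 mm of where they started.
- **Not confirmed by numbers:** the tape roll's final measurement was spoiled by the hand above it in the top view. In that picture it is still at its starting pixel, (350, 251).
- **Disagreement:** the cameras differed by 2–3 mm on where the tumbler first stood. I used the wrist view, and the slack between fingers and mouth covered the difference.

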